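# Discharge the filter cans and box them

## Robot

A 7-joint arm with a two-finger parallel gripper is mounted at the origin on the work surface. World frame = base frame: x ahead of the robot, y to its left, z up, the work surface at z = 0. Lengths are in m, angles in rad, forces in N, time in s.
With the tool pointing down it reaches from about 0.425 to 0.925 m from the base axis. Payload 6.8 kg.
Tool frame: the origin (TCP) lies midway between the tips of the shut fingers; the grasp point (between the pads) lies 19 mm behind it (grip_point_offset is the distance from the TCP to the grasp point, in m); y points along the fingers, x is the direction in which the jaws open and shut, and the axes are right-handed (so a half turn about y gives the same grasp; the last joint's range is limited). The gripper opens to 85 mm and grips with 20 to 120 N. Pads are 22 mm wide; open, the fingers measure 114 mm over their backs; the gripper's body (76 mm by 85 mm) begins 54 mm behind the grasp point. The pads swing forward as they close: fully open they stand 13 mm farther back than shut.
Start: joints at [-1.288, 0.477, 0.022, 1.555, -0.011, 1.109, -0.083], TCP at [0.257, 0.624, 0.231] pointing down, gripper open.
Joint ranges: [-2.96, 2.96], [-0.34, 2.1], [-1.41, 1.46], [0.24, 2.44], [-1.37, 4.51], [0.17, 1.92], [-2.96, 2.96]. Speed limits (rad/s): [2.39, 2.39, 3.14, 3.14, 3.14, 3.14, 3.14].

## Interface

Orientations are given as a unit quaternion [w, x, y, z].
In Python, from station import get_obs, read_camera, hand_in, grip_point_offset gives the robot as it stands.
- The arm moves only by the tool play_rows, never from a script. Its argument "increments" is a list of rows, each a list of 2 entries, a list of its own where there are three numbers: the shift along the tool's x, y, z in m, then the turn, a rotation vector about the tool's x, y, z in degrees. In form: [[[tx, ty, tz], [ax, ay, az]], ...]. A call has 1 to 20 rows; each row shifts and turns the commanded pose from where the row before left it, along the tool's axes as they then stand; what a row does not reach is not made up. A row lasts 1/12 s, in which the tool goes at most 41.7 mm and 7.16 degrees, less where a joint would pass 70% of its speed; a pose out of reach is approached as far as the arm can. A call with a gripper value outside its range is refused whole. "gripper" is the finger opening in m, from 0 to 0.0854, set as the call begins (left out, the last holds). The fingers move at their own pace and stop on an object; "grip_force" is the grip in N (left out, the last holds). Time passes only in rows, so rows that do not move let the fingers close. It gives the time, the measured TCP pose, the force and the opening at its end, in the units of the state.
- get_obs(): the state, without advancing time (a new reading comes with each control period).
- read_camera(name): name is "scene" or "top" or "wrist"; returns a dict with "color" (420x560x3 uint8, red, green, blue), "range_z" (420x560 float32, m along the optical axis (not along the pixel's ray), 0 where there is no reading), "intrinsics" (3x3 intrinsics, pixels), "R" (3x3) and "t" (3): a world point X has camera coordinates R X + t; the wrist camera has in their place "hand_eye" (4x4, takes a point from camera to tool coordinates, whose origin is the TCP and whose axes are the tool frame's). Camera axes: x right, y down, z forward; pixel columns grow to the right and rows downward; lengths in m; the calibration is good to about 2 mm. A picture is of the moment at which its call begins: read the wrist's pose just before it.
- hand_in(): hands the job in, once; it reports no verdict.
The state is a dict: "t": time; "q": joint angles; "joint_vel": joint speeds; "joint_torque": joint torques, N m; "eef_pos": TCP position; "tool_rot": TCP orientation; "contact_force": force on the tool from outside, world axes, zero at the start; "torque": the same for the moment, N m; "gripper_width": opening from 0.0 (shut) to 1.0 (fully open).
Only numpy, scipy, OpenCV 4.12 (cv2) and the standard library are available. Lean on these libraries where they do the work, as an engineer would, in place of code of your own. Each camera call takes 0.05 s, during which the arm holds its last target. There are 200 camera calls.

## Task

Make the salvaged filter capacitors safe and pack them away: lay every can from the tray in a vee of the discharge rack, one to a vee, then press the rack's pedal fully down to its stop and hold it there for two seconds while all of them lie in the vees. After that lay all the cans in the compartments of the parts box, and the heatsink that was left lying across its partitions too, so that nothing stands above the fill height, and put the lid on, fully home. Leave the other things on the bench where they are.

Things in the scene. Friction and masses are not known exactly. Their poses are not given: they have to be found in the camera images.
- box: Blue plastic parts box, open on top, fixed: 180 x 172 mm outside (x by y), 46 mm high, walls and floor 4 mm thick, split by two crossed partitions 4 mm thick, 30 mm high overall, into four compartments, each 84 (x) by 80 mm (y) clear, centred at x = +-44 mm, y = +-42 mm. Origin: centre of its underside, z up.
- box_rim (a point): Centre of the box's mouth, level with its rim, 46 mm above the bench. Fill height: contents must stay 6 mm below the rim (40 mm above the box's origin); anything higher keeps the lid's plug from going home.
- lid: Loose lid of the parts box, blue plastic: plate 186 x 178 mm (x by y), 4 mm thick, under it a 165 x 157 x 6 mm plug that drops inside the rim with 3.5 mm play all round; black bar handle on top. Origin: centre of the plug's underside; fully home it lies 40 mm above the box's origin, the plate on the rim. Lid x goes along box x, either way round (half a turn).
- lid_handle (a point): Middle of the lid's handle bar, 34 mm above the lid's origin. The bar runs along the lid's x: 90 mm long, 14 mm wide, 12 mm high (28 to 40 mm above the lid's origin), on two posts, open beneath down to the plate's top at 10 mm.
- heatsink: Loose finned aluminium heatsink, a block 70 x 34 x 28 mm (x, y, z). Origin: centre of the block. At the start it lies flat across the tops of the box's partitions, standing above the rim.
- tray: Black shallow tray, fixed, 160 x 200 mm (x by y), floor 3 mm thick, lip 13 mm high overall. The cans lie in it at the start. Origin: centre of its underside.
- rack: Discharge rack, fixed: brown block with three parallel vee cradles on a black base 130 x 200 mm, ribbed spring pedal in front. Origin: centre of the underside, below the middle vee; x runs along the vees, the pedal lies towards -x. Vees 44 mm long, bottom 30 mm high, flanks at 30 degrees for 13 mm each side, then 12 degree shoulders up to ridges 41 mm high..
- rack_stop (a point): Middle of the face of the rack's fixed end plate with brass contacts, across the +x ends of the vees, 41 mm from the vees' middle; the plate is 62 mm high over the bench.
- bar_face (a point): Middle of the face of the rack's sliding brass contact bar, across the -x ends of the vees: 43 mm from the vees' middle when the pedal is up, top 54 mm over the bench. Pressing the pedal drives it 12 mm towards +x and so pushes the cans endways towards the end plate.
- pedal (a joint): Angle of the pedal: 0 released (outer end up), 0.30 rad at its stop. Plate 66 mm long, 86 mm wide, hinged at its rack side along the rack's y, 22 mm above the bench, 68 mm from the rack's origin towards -x. A spring lifts it: pressed at the pad it needs about 3 N to start, 7 N at the stop, and comes up when let go.
- pedal_pad (a point): Middle of the ribbed top of the pedal, the place to press, 46 mm from the hinge; about 40 mm above the bench when released, 27 mm at the stop (the solid top under the ribs is 2 mm lower). It moves with the pedal; when pressed it moves about 3 mm towards -x.
- canA: Axial filter capacitor (can): grey cylinder 30 mm in diameter and 50 mm long with a steel terminal stub 5 mm in diameter and 9 mm long at each end (68 mm overall), lying on its side; about 85 g. All cans are alike and may lie either way round. Origin: middle of the cylinder on its axis; its x runs along the axis (y and z turn as it rolls). It may be absent.
- canB: Axial filter capacitor (can): grey cylinder 30 mm in diameter and 50 mm long with a steel terminal stub 5 mm in diameter and 9 mm long at each end (68 mm overall), lying on its side; about 85 g. All cans are alike and may lie either way round. Origin: middle of the cylinder on its axis; its x runs along the axis (y and z turn as it rolls). It may be absent.
- canC: Axial filter capacitor (can): grey cylinder 30 mm in diameter and 50 mm long with a steel terminal stub 5 mm in diameter and 9 mm long at each end (68 mm overall), lying on its side; about 85 g. All cans are alike and may lie either way round. Origin: middle of the cylinder on its axis; its x runs along the axis (y and z turn as it rolls). It may be absent.
- rack_vee0 (a point): Where the middle of a can's axis lies when it rests centred in the rack's left (+y) vee: 47 mm above the rack's underside, the vees 60 mm apart. A can set down up to 20 mm off the middle rolls to it by itself.
- rack_vee1 (a point): Where the middle of a can's axis lies when it rests centred in the rack's middle vee: 47 mm above the rack's underside, the vees 60 mm apart. A can set down up to 20 mm off the middle rolls to it by itself.
- rack_vee2 (a point): Where the middle of a can's axis lies when it rests centred in the rack's right (-y) vee: 47 mm above the rack's underside, the vees 60 mm apart. A can set down up to 20 mm off the middle rolls to it by itself.
- solder_reel: Solder reel standing on its end, 56 mm across, 40 mm high; not part of the job, leave it where it is.
- screwdriver: Screwdriver lying flat, 170 mm long; not part of the job, leave it where it is.
- volume_knob: Aluminium amplifier knob, 38 mm across, 20 mm high; not part of the job, leave it where it is.
- pliers: Pliers lying flat, about 130 mm long; not part of the job, leave it where it is.
Things that resemble listed ones, but are neither listed nor needed, are in the scene too. Leave any blue or purple look-alike of the canB alone. What is shaped like the canA but purple is not meant.

How it is judged:
By the outcome, as a careful person would: the job done as asked, in the order asked, and still so for the second after the job is handed in, with the robot touching nothing.
Of canA, canB, canC only 2 to 3 are there at a start; the rules pass over those that are not, and their reading is None.
At some moment in a run one of heatsink, lid may be knocked a few centimetres aside while the robot is not near it.
Once in a run the grip may slacken for a moment while it holds something.
It also fails if it takes over 210 s, if anything falls off the work surface, if the arm or the gripper's body presses on something with over 40 N, if the wrist force passes 120 N, or if a joint passes its speed limit or range.

## Working session

There is one attempt and no reset: what is moved stays moved. The work goes in short steps, Python scripts to look and compute and a tool call to move; the robot and the scene stay as the last step left them, time stands still between calls to the robot, and variables do not carry over. Pictures are saved under pics/ and viewed, about 12 in all and at most 16, crops included, and the job is handed in when it is done.

Besides the shell and the picture viewer there is one more tool, called after "Request:" as name(argument=value, ...), one argument or row to a line, values as JSON. play_rows: Moves the arm, as the interface text tells. Its arguments: {"type":"object","properties":{"increments":{"type":"array","items":{"type":"array"}},"gripper":{"type":"number"},"grip_force":{"type":"number"}},"required":["increments"]}

```bash
ls; mkdir -p pics; cat > h.py <<'E'
import numpy as np, cv2
from station import *
from scipy.spatial.transform import Rotation as Ro
def cam(n,save=None):
    o=get_obs(); d=read_camera(n)
    if n=='wrist':
        w=o['tool_rot']; Rt=Ro.from_quat([w[1],w[2],w[3],w[0]]).as_matrix()
        T=np.eye(4);T[:3,:3]=Rt;T[:3,3]=o['eef_pos']
        M=np.linalg.inv(T@np.array(d['hand_eye'])); d['R']=M[:3,:3];d['t']=M[:3,3]
    if save: cv2.imwrite('pics/'+save,d['color'][:,:,::-1])
    return d
def cloud(d):
    K=np.array(d['intrinsics']);z=d['range_z'];v,u=np.mgrid[:z.shape[0],:z.shape[1]]
    P=np.stack([(u-K[0,2])/K[0,0]*z,(v-K[1,2])/K[1,1]*z,z],-1)
    return (P-np.array(d['t']))@np.array(d['R'])
def proj(d,X):
    c=np.array(d['R'])@np.array(X)+np.array(d['t']);p=np.array(d['intrinsics'])@c;return p[:2]/p[2]
E
python3 - <<'E'
from h import *
print(get_obs()); print(grip_point_offset)
a=cam('top','top0.png');b=cam('scene','scene0.png')
for d in(a,b): print(d['R'],d['t'],d['intrinsics'])
E
```

```text
pics
{'t': 0.0, 'q': array([-1.28809073,  0.47777441,  0.02229113,  1.55649462, -0.01150273,
        1.10925851, -0.08307968]), 'joint_vel': array([ 0.00052828, -0.00032613,  0.00111216,  0.00078636,  0.00094455,
        0.0002925 ,  0.00076266]), 'joint_torque': array([ 1.63345217e-04, -5.96460021e+01,  1.60761852e+00, -2.81209660e+01,
        1.23438437e-02,  9.16521123e-03, -8.98071420e-06]), 'eef_pos': array([0.25688656, 0.62355523, 0.23032375]), 'tool_rot': array([-0.58716195,  0.58793596,  0.39291967, -0.3939369 ]), 'contact_force': array([ 0.08696674, -0.23422796, -0.11685657]), 'torque': array([-0.0597572 , -0.00087821, -0.02358686]), 'gripper_width': 0.9960747997401426}
0.0187
[[-0.02773184 -0.999605   -0.00455913]
 [-0.99723008  0.02798027 -0.06891502]
 [ 0.06901536  0.00263536 -0.99761212]] [0.03229912 0.51973795 1.22432589] [[408.98222665   0.         277.35538211]
 [  0.         408.98222665 213.6212218 ]
 [  0.           0.           1.        ]]
[[ 0.85804396  0.51337564  0.01435346]
 [ 0.3636356  -0.58756128 -0.7228699 ]
 [-0.36267026  0.62547358 -0.69083506]] [-0.47973973 -0.11713979  1.32944368] [[401.16821888   0.         284.5348092 ]
 [  0.         401.16821888 209.29660568]
 [  0.           0.           1.        ]]
```

View pics/top0.png

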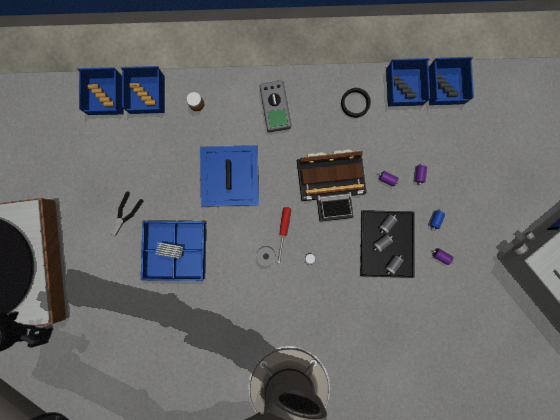

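View pics/scene0.png

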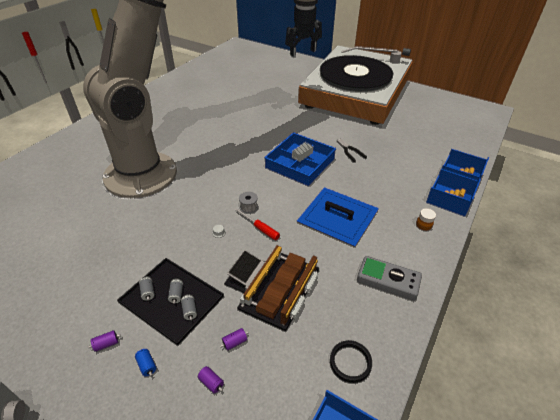

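The grey cans are at top-image pixels (389,223), (383,243) and (396,265), all in the black tray. Look-alikes are purple at (389,178), (421,174), (443,257) and blue at (437,219). The box with the heatsink is at (173,250), the lid at (229,176), and the rack at (332,175) with its pedal at (336,208).

```bash
python3 - <<'E'
from h import *
d=cam('top');P=cloud(d);c=d['color'].astype(int)
print('bench z',np.median(P[200:300,225:250,2]))
cv2.imwrite('pics/crop.png',np.hstack([cv2.resize(cv2.imread('pics/top0.png')[140:285,x0:x0+145],None,fx=2.7,fy=4*0.9) for x0 in(290,135)])[:, :])
def rep(n,m,zs=True):
    m=m.astype(np.uint8); k,l,s,_=cv2.connectedComponentsWithStats(m)
    for i in range(1,k):
        if s[i,4]<40: continue
        p=P[l==i]; p=p[np.isfinite(p).all(1)]
        r=cv2.minAreaRect((p[:,:2]*1000).astype(np.float32))
        print(n,s[i,:5],np.round(r[0],1),np.round(r[1],1),round(r[2],1),'z',np.round(np.percentile(p[:,2],[5,50,95])*1000,1))
roi=np.zeros(c.shape[:2],bool);roi[140:290,120:480]=1
R,G,B=c[...,0],c[...,1],c[...,2]
rep('blue',roi&(B>R+40)&(B>G+30))
sub=roi.copy();sub[:,:360]=0
rep('grey',sub&(abs(R-B)<25)&(P[...,2]>.018)&(P[...,2]<.05))
rep('high',roi&(P[...,2]>.05)&(P[...,2]<.15))
rep('dark',sub&(c.max(2)<50)&(P[...,2]>0.0))
rep('brown',roi&(R>B+30)&(G<R-20)&(P[...,2]>.02))
s2=roi.copy();s2[:200,:]=0;s2[:,:300]=0;s2[:,358:]=0
rep('pedal',s2&(P[...,2]>.01))
E
```

```text
bench z 0.00022404194279496608
blue [ 200  145   59   62 3299] [581.  151.1] [341.5 208.8] 11.6 z [ 6.  10.1 14.3]
blue [430 211  15  18 169] [ 490.6 -465.4] [29.2 52.4] 63.8 z [19.  27.8 33.1]
blue [ 141  221   63   60 3104] [413.5 227.5] [424.5 178.3] 88.4 z [-0.   4.7 47.2]
grey [415 164  12  19 133] [ 632.2 -422.3] [28.6 55.9] 80.5 z [19.7 27.  32.2]
grey [380 171  19  15 146] [ 619.6 -322.2] [53.6 28.6] 61.5 z [20.7 27.1 33.3]
grey [380 215  18  18 181] [ 481.6 -316.5] [30.2 64.4] 48.6 z [20.7 30.4 35.4]
grey [374 235  19  17 181] [ 424.  -298.1] [30.8 67.2] 36.0 z [21.2 30.8 36.1]
grey [435 249  18  16 145] [ 378.4 -475.2] [52.3 29.9] 58.1 z [20.3 27.1 32.5]
grey [386 255  17  19 182] [ 360.3 -329.9] [30.8 65.1] 53.0 z [21.1 30.1 34.8]
high [300 150  63  13 343] [ 683.7 -146.3] [ 20.2 184.5] 4.9 z [52.4 60.8 65.3]
high [306 184  58  11 308] [ 587.5 -153.4] [ 17.7 170.2] 4.7 z [51.5 55.  58.9]
dark [ 360  211   54   67 2528] [ 426.4 -188.9] [407.2 197.5] 87.0 z [ 0.6  3.8 13.7]
brown [301 151  61  11 255] [605.8 -68.3] [122.4 359.8] 45.4 z [55.7 61.4 66. ]
brown [302 163  61  21 841] [585.9 -82.1] [126.1 336.1] 36.9 z [29.8 37.5 43. ]
brown [306 184  58  11 275] [ 587.1 -153.4] [ 15.2 170.2] 4.9 z [51.5 55.2 59. ]
brown [280 207  11  28 180] [486.4  -1.8] [ 22.4 107.7] 78.8 z [20.8 24.  28.7]
pedal [321 200  32  21 508] [509.3 -90.1] [ 75.3 245.6] 18.4 z [26.7 37.6 45.8]
pedal [305 254  10  10  84] [409.9 -41.1] [118.3  28.9] 52.2 z [14.5 20.3 23.6]
```

View pics/crop.png

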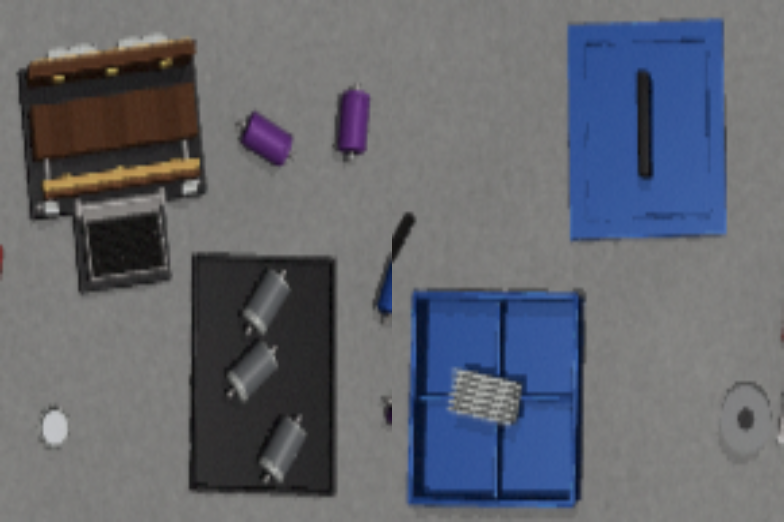

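```bash
cat >> h.py <<'E'
def toolR(o=None):
    w=(o or get_obs())['tool_rot'];return Ro.from_quat([w[1],w[2],w[3],w[0]]).as_matrix()
def rects(d,P,m,n,mn=40,z0=None):
    k,l,s,_=cv2.connectedComponentsWithStats(m.astype(np.uint8))
    for i in range(1,k):
        p=P[(l==i)&(d['range_z']>0)]
        if len(p)<mn: continue
        r=cv2.minAreaRect((p[:,:2]*1000).astype(np.float32)); a=r[2]+(0 if r[1][0]>r[1][1] else 90)
        a=(a+90)%180-90
        print(n,s[i,:2],len(p),'c',np.round(r[0],1),'LxW',np.round(sorted(r[1])[::-1],1),'axis deg',round(a,1),'z',np.round(np.percentile(p[:,2],[5,50,95])*1000,1))
E
python3 - <<'E'
from h import *
print(np.round(toolR(),3))
d=cam('top');P=cloud(d);c=d['color'].astype(int);ok=d['range_z']>0
roi=np.zeros(c.shape[:2],bool);roi[140:290,120:480]=1;roi&=ok
R,G,B=c[...,0],c[...,1],c[...,2];Z=P[...,2];bl=(B>R+40)&(B>G+30)
rects(d,P,roi&bl,'blue')
rects(d,P,roi&bl&(Z>.04),'rim')
w=roi.copy();w[:,260:]=0
rects(d,P,w&(c.max(2)<60)&(Z>.025),'handle')
rects(d,P,w&(Z>.05)&(Z<.08),'heatsink')
b=roi.copy();b[:,:295]=0;b[:,370:]=0;b[200:]=0
rects(d,P,b&(R>B+20)&(Z>.027)&(Z<.045),'vees')
rects(d,P,b&(Z>.05),'plates')
rects(d,P,b&(Z>.003),'base')
p=roi.copy();p[:,:315]=0;p[:,356:]=0;p[:197]=0;p[222:]=0
rects(d,P,p&(Z>.012)&(Z<.05),'pedal')
t=roi.copy();t[:205]=0;t[:,:355]=0;t[:,420:]=0
rects(d,P,t&(c.max(2)<60),'tray')
E
```

```text
[[ 0.381 -0.    -0.925]
 [ 0.925 -0.001  0.381]
 [-0.001 -1.    -0.   ]]
blue [200 145] 3286 c [643.6 165.1] LxW [186.2 180.3] axis deg 0.0 z [ 5.8 10.  14.1]
blue [430 211] 169 c [ 490.6 -465.1] LxW [49.9 29.1] axis deg -23.2 z [18.5 27.6 33. ]
blue [141 221] 3092 c [416.7 338.9] LxW [199.3 178.4] axis deg 88.6 z [ 0.3  4.7 46.7]
rim [141 221] 471 c [418.5 331.9] LxW [185.5 174.2] axis deg 88.5 z [42.4 45.7 49.7]
handle [226 160] 140 c [642.5 163.1] LxW [85. 13.] axis deg -0.8 z [34.3 39.2 43.5]
handle [143 223] 122 c [421.9 417.4] LxW [161.5   4.2] axis deg -2.1 z [26.7 35.1 44.8]
heatsink [156 251] 49 c [408.7 342.8] LxW [69.2  8.6] axis deg 78.8 z [52.  57.2 61.7]
vees [301 163] 885 c [ 636.3 -148.8] LxW [182.   44.6] axis deg -85.4 z [29.7 37.4 42.5]
plates [300 150] 343 c [ 684.  -145.9] LxW [183.4  19.8] axis deg -85.2 z [52.1 60.8 65.1]
plates [306 184] 306 c [ 587.4 -153.6] LxW [170.5  17.4] axis deg -85.4 z [51.4 55.1 59. ]
base [295 149] 3049 c [ 635.5 -155.3] LxW [221.1 160. ] axis deg -86.8 z [10.9 32.9 61.3]
pedal [315 197] 588 c [ 534.6 -150.2] LxW [105.9  63.5] axis deg 87.6 z [24.8 36.  46. ]
tray [360 210] 2973 c [ 421.1 -312.4] LxW [202.4 160.3] axis deg -3.1 z [-0.9  3.6 14.3]
```

Request:
play_rows(
  increments=[
    [[0, 0, 0], [0, -5.6, 0]],
    [[0, 0, 0], [0, -5.6, 0]],
    [[0, 0, 0], [0, -5.6, 0]],
    [[0, 0, 0], [0, -5.6, 0]],
    [[-0.0228, -0.005, -0.0203], [0, 0, 0]],
    [[-0.0228, -0.005, -0.0203], [0, 0, 0]],
    [[-0.0228, -0.005, -0.0203], [0, 0, 0]],
    [[-0.0228, -0.005, -0.0203], [0, 0, 0]],
    [[-0.0228, -0.005, -0.0203], [0, 0, 0]],
    [[-0.0228, -0.005, -0.0203], [0, 0, 0]],
    [[-0.0228, -0.005, -0.0203], [0, 0, 0]],
    [[-0.0228, -0.005, -0.0203], [0, 0, 0]],
    [[-0.0228, -0.005, -0.0203], [0, 0, 0]],
    [[-0.0228, -0.005, -0.0203], [0, 0, 0]],
    [[-0.0228, -0.005, -0.0203], [0, 0, 0]],
    [[-0.0228, -0.005, -0.0203], [0, 0, 0]],
    [[-0.0292, 0, -0.0042], [0, 0, 0]],
    [[-0.0292, 0, -0.0042], [0, 0, 0]],
    [[-0.0292, 0, -0.0042], [0, 0, 0]],
    [[-0.0292, 0, -0.0042], [0, 0, 0]],
  ],
  gripper=0.055,
)

```text
t: 1.87
eef_pos: [0.5176, 0.2322, 0.2911]
tool_rot: [0.5, -0.5, -0.5, 0.5]
contact_force: [0.3, 1.0, -0.5]
gripper_width: 0.644
```

Request:
play_rows(
  increments=[
    [[-0.0292, 0, -0.0042], [0, 0, 0]],
    [[-0.0292, 0, -0.0042], [0, 0, 0]],
    [[-0.0292, 0, -0.0042], [0, 0, 0]],
    [[-0.0292, 0, -0.0042], [0, 0, 0]],
    [[-0.0292, 0, -0.0042], [0, 0, 0]],
    [[-0.0292, 0, -0.0042], [0, 0, 0]],
    [[-0.0292, 0, -0.0042], [0, 0, 0]],
    [[-0.0292, 0, -0.0042], [0, 0, 0]],
    [[-0.0258, 0, 0.0108], [0, 0, 0]],
    [[-0.0258, 0, 0.0108], [0, 0, 0]],
    [[-0.0258, 0, 0.0108], [0, 0, 0]],
    [[-0.0258, 0, 0.0108], [0, 0, 0]],
    [[-0.0258, 0, 0.0108], [0, 0, 0]],
    [[-0.0258, 0, 0.0108], [0, 0, 0]],
    [[-0.0258, 0, 0.0108], [0, 0, 0]],
    [[-0.0258, 0, 0.0108], [0, 0, 0]],
    [[-0.0258, 0, 0.0108], [0, 0, 0]],
    [[-0.0258, 0, 0.0108], [0, 0, 0]],
    [[-0.0258, 0, 0.0108], [0, 0, 0]],
    [[-0.0258, 0, 0.0108], [0, 0, 0]],
  ],
)

```text
t: 3.53
eef_pos: [0.4208, -0.3105, 0.2913]
tool_rot: [-0.5, 0.5, 0.5, -0.5]
contact_force: [-0.0, -0.1, 0.2]
gripper_width: 0.647
```

```bash
cat >> h.py <<'E'
def stat():
    o=get_obs();R=toolR(o);print('t',round(o['t'],2),'pos',np.round(np.array(o['eef_pos'])*1000,1),'theta',round(np.degrees(np.arctan2(R[1,0],R[0,0])),2),'ydown',np.round(R[:,1],3),'F',np.round(o['contact_force'],1),'w',round(o['gripper_width']*85.4,1),'q',np.round(o['q'],2))
E
python3 - <<'E'
from h import *
stat();d=cam('wrist','w1.png');P=cloud(d);c=d['color'].astype(int)
rects(d,P,(P[...,2]>.022)&(P[...,2]<.05)&(c.max(2)-c.min(2)<40),'can',200)
E
```

```text
t 3.53 pos [ 420.8 -310.5  291.3] theta 90.01 ydown [ 0.  0. -1.] F [-0.  -0.1  0.2] w 55.2 q [ 0.11  0.17  0.47  1.87 -0.09  1.12  2.18]
can [249  89] 1125 c [ 358.  -327.7] LxW [52.1 29.1] axis deg -38.4 z [23.7 29.9 32.6]
can [275 150] 987 c [ 423.1 -296.8] LxW [52.2 29.3] axis deg -54.3 z [23.4 30.1 32.5]
can [262 196] 896 c [ 480.2 -314.6] LxW [50.8 28.9] axis deg -41.2 z [23.3 30.  32.5]
can [373 237] 2684 c [ 540.4 -153. ] LxW [93.6 70.7] axis deg -85.3 z [25.  36.3 43.3]
can [402 274] 577 c [ 577.8 -113.7] LxW [94.7 19.2] axis deg -77.4 z [25.2 41.  48.9]
can [338 352] 277 c [ 684.8 -221.8] LxW [34.3 10.4] axis deg -67.5 z [22.8 33.4 46.8]
```

View pics/w1.png

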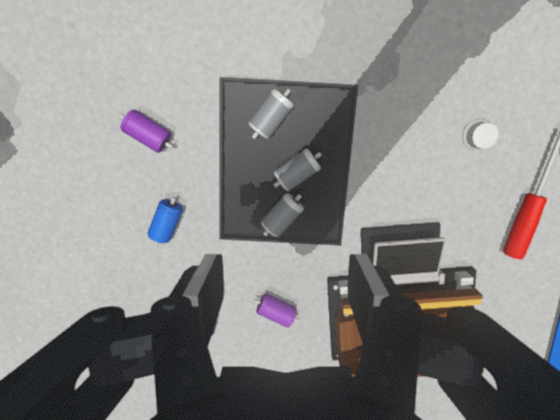

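Wrist view shows the three grey cans at (271,113), (298,170) and (283,214) in the tray. The purple and blue ones outside it stay untouched. I'll take the far can first.

Request:
play_rows(
  increments=[
    [[-0.002, 0, -0.0297], [0, 0, 0]],
    [[-0.002, 0, -0.0297], [0, 0, 0]],
    [[0, 0.03, 0], [0, 5.9, 0]],
    [[0, 0.03, 0], [0, 5.9, 0]],
    [[0, 0.03, 0], [0, 5.9, 0]],
    [[0, 0.03, 0], [0, 5.9, 0]],
    [[0, 0.03, 0], [0, 5.9, 0]],
    [[0, 0.03, 0], [0, 5.9, 0]],
    [[0, 0.03, 0], [0, 5.8, 0]],
    [[0, 0.014, 0], [0, 0, 0]],
    [[0, 0.014, 0], [0, 0, 0]],
    [[0, 0.014, 0], [0, 0, 0]],
    [[0, 0.014, 0], [0, 0, 0]],
    [[0, 0.014, 0], [0, 0, 0]],
    [[0, 0.0, 0], [0, 0, 0]],
  ],
  gripper=0.046,
)

```text
t: 4.83
eef_pos: [0.4797, -0.3122, 0.0088]
tool_rot: [0.645, -0.643, -0.291, 0.293]
contact_force: [-0.3, 0.2, 0.2]
gripper_width: 0.542
```

Request:
play_rows(
  increments=[
    [[0, 0, 0], [0, 0, 0]],
    [[0, 0, 0], [0, 0, 0]],
    [[0, 0, 0], [0, 0, 0]],
    [[0, 0, 0], [0, 0, 0]],
    [[0, 0, 0], [0, 0, 0]],
    [[0, 0, 0], [0, 0, 0]],
    [[0, -0.02, 0], [0, 0, 0]],
    [[0, -0.03, 0], [0, 0, 0]],
    [[0, -0.03, 0], [0, 0, 0]],
    [[0, -0.03, 0], [0, 0, 0]],
  ],
  gripper=0.02,
  grip_force=60,
)

```text
t: 5.67
eef_pos: [0.4806, -0.3133, 0.1224]
tool_rot: [0.644, -0.644, -0.292, 0.292]
contact_force: [0.5, -0.3, -1.1]
gripper_width: 0.327
```

```bash
python3 - <<'E'
from h import *
stat();d=cam('wrist','w2.png');P=cloud(d);c=d['color'].astype(int)
rects(d,P,(P[...,2]>.022)&(P[...,2]<.05)&(c.max(2)-c.min(2)<40),'obj',200)
R,G,B=c[...,0],c[...,1],c[...,2]
rects(d,P,(P[...,2]>.027)&(P[...,2]<.045)&(R>B+20),'vee',200)
E
```

```text
t 5.67 pos [ 480.6 -313.3  122.4] theta 48.79 ydown [-0.001  0.    -1.   ] F [ 0.5 -0.3 -1.1] w 27.9 q [ 0.05  0.49  0.55  1.93 -0.34  0.82  1.64]
obj [447  34] 10251 c [ 541.1 -160.1] LxW [92.6 71.6] axis deg -85.7 z [25.2 36.8 43.4]
obj [120  45] 3492 c [ 358.8 -327.6] LxW [51.4 29.1] axis deg -37.3 z [23.7 30.1 32.4]
obj [223  91] 3129 c [ 423.1 -295.9] LxW [51.1 29. ] axis deg -55.0 z [23.8 30.2 32.4]
obj [444 175] 1321 c [ 577.4 -200. ] LxW [80.7 19.3] axis deg -80.3 z [25.5 38.5 48.3]
obj [476 274] 215 c [ 622.6 -236.8] LxW [17.   7.6] axis deg -58.5 z [24.2 31.2 37.1]
obj [524 314] 544 c [ 685.6 -226. ] LxW [28.1 11.7] axis deg -61.0 z [24.2 36.5 48.2]
vee [464 176] 812 c [ 582.6 -199.2] LxW [79.5  3. ] axis deg -84.8 z [38.  41.5 44.7]
vee [479 221] 4472 c [ 640.9 -205. ] LxW [71.9 46.4] axis deg -85.2 z [28.8 34.8 39.4]
vee [528 312] 641 c [ 684.8 -221.8] LxW [28.8  4.1] axis deg -87.4 z [28.1 34.8 43.9]
```

View pics/w2.png

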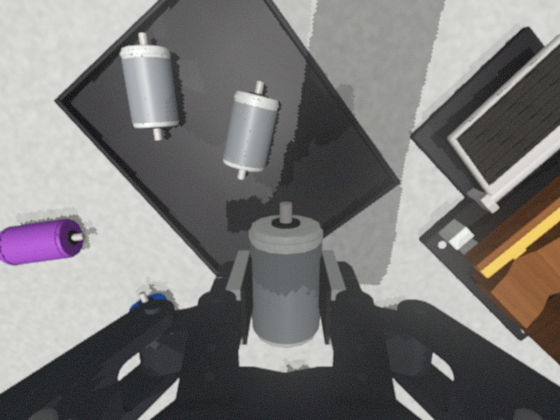

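The can is held squarely between the pads at (285,285). Next: carry it to the right vee.

Request:
play_rows(
  increments=[
    [[0, 0, 0], [0, -5.7, 0]],
    [[0, 0, 0], [0, -5.7, 0]],
    [[0, 0, 0], [0, -5.7, 0]],
    [[0, 0, 0], [0, -5.7, 0]],
    [[0, 0, 0], [0, -5.7, 0]],
    [[0, 0, 0], [0, -5.7, 0]],
    [[0, 0, 0], [0, -5.7, 0]],
    [[0, 0, 0], [0, -6.0, 0]],
    [[0.013, 0, -0.0241], [0, 0, 0]],
    [[0.013, 0, -0.0241], [0, 0, 0]],
    [[0.013, 0, -0.0241], [0, 0, 0]],
    [[0.013, 0, -0.0241], [0, 0, 0]],
    [[0.013, 0, -0.0241], [0, 0, 0]],
    [[0.013, 0, -0.0241], [0, 0, 0]],
    [[0.013, 0, -0.0241], [0, 0, 0]],
    [[0, 0.019, 0], [0, 0, 0]],
    [[0, 0.019, 0], [0, 0, 0]],
    [[0, 0.019, 0], [0, 0, 0]],
    [[0, 0, 0], [0, 0, 0]],
  ],
)

```text
t: 7.3
eef_pos: [0.639, -0.2077, 0.0602]
tool_rot: [0.481, -0.477, -0.519, 0.521]
contact_force: [-1.2, 1.1, -1.0]
gripper_width: 0.324
```

```bash
python3 - <<'E'
from h import *
stat();d=cam('wrist');P=cloud(d);c=d['color'].astype(int);
R,G,B=c[...,0],c[...,1],c[...,2]
rects(d,P,(P[...,2]>.027)&(P[...,2]<.045)&(R>B+20),'vee',200)
rects(d,P,(P[...,2]>.055)&(P[...,2]<.069)&(R>B+20),'plate',100)
rects(d,P,(P[...,2]>.05)&(P[...,2]<.059)&(R>B+20),'bar',100)
E
```

```text
t 7.3 pos [ 639.  -207.7   60.2] theta 94.74 ydown [-0.007  0.002 -1.   ] F [-1.2  1.1 -1. ] w 27.7 q [ 0.02  0.68  0.29  1.7  -0.25  0.81  2.08]
vee [248 142] 285 c [ 579.9 -164.7] LxW [129.5   0.3] axis deg -85.2 z [41.1 42.2 43.4]
vee [222 209] 1488 c [ 633.2 -226.4] LxW [30.4 25.2] axis deg -84.5 z [29.5 38.  40.1]
vee [292 208] 18660 c [ 635.4 -133.5] LxW [141.4  45.1] axis deg -85.3 z [29.3 36.2 39.6]
vee [448 313] 1624 c [671.  -82.8] LxW [56.   6.2] axis deg -85.1 z [27.7 36.7 44.1]
plate [223 145] 373 c [ 587.8 -225.6] LxW [25.4  5.5] axis deg -85.2 z [55.  55.4 56.3]
plate [275 145] 1197 c [ 583.5 -174.8] LxW [83.3  5.6] axis deg -85.2 z [55.  55.4 56.3]
plate [463 145] 384 c [ 579.2 -123.2] LxW [28.7  5.6] axis deg -85.4 z [55.  55.4 56.2]
plate [531 145] 177 c [ 577.5 -102.6] LxW [11.6  5.5] axis deg -85.2 z [55.  55.4 56.2]
plate [500 338] 1258 c [675.2 -82.4] LxW [30.5 14.4] axis deg 76.7 z [55.4 60.1 61.3]
plate [239 345] 1966 c [ 687.6 -203.5] LxW [45.8 11.7] axis deg -85.3 z [56.  60.4 61.5]
plate [432 353] 204 c [ 683.1 -127. ] LxW [16.1  4.8] axis deg 51.6 z [59.9 60.7 61.5]
bar [223 144] 12021 c [ 588.4 -164.2] LxW [148.7  17.6] axis deg -85.3 z [51.9 53.5 55.7]
bar [490 332] 922 c [670.7 -82.4] LxW [36.1  6.5] axis deg -84.7 z [50.5 55.1 58.4]
bar [239 339] 739 c [ 683.1 -203.9] LxW [45.8  2.5] axis deg -85.7 z [50.9 56.2 58.7]
```

Request:
play_rows(
  increments=[
    [[0, 0.0075, -0.001], [0, 0, 0]],
    [[0, 0.0075, -0.001], [0, 0, 0]],
    [[0, 0, 0], [0, 0, 0]],
    [[0, 0, 0], [0, 0, 0]],
  ],
)

```text
t: 7.68
eef_pos: [0.6438, -0.2088, 0.0495]
tool_rot: [-0.479, 0.479, 0.52, -0.52]
contact_force: [0.2, -0.3, -0.2]
gripper_width: 0.325
```

Request:
play_rows(
  increments=[
    [[0, 0, 0], [0, 0, 0]],
    [[0, 0, 0], [0, 0, 0]],
    [[0, 0, 0], [0, 0, 0]],
    [[0, 0, 0], [0, 0, 0]],
    [[0, 0, 0], [0, 0, 0]],
    [[0, -0.02, 0], [0, 0, 0]],
    [[0, -0.025, 0], [0, 0, 0]],
    [[0, -0.03, 0], [0, 0, 0]],
    [[0, -0.03, 0], [0, 0, 0]],
    [[0, -0.03, 0], [0, 0, 0]],
    [[0, 0, 0], [0, 0, 0]],
  ],
  gripper=0.045,
)

```text
t: 8.6
eef_pos: [0.6471, -0.2103, 0.1914]
tool_rot: [-0.476, 0.482, 0.522, -0.518]
contact_force: [1.5, -0.8, 0.4]
gripper_width: 0.526
```

```bash
python3 - <<'E'
from h import *
stat();d=cam('wrist','w3.png');P=cloud(d);c=d['color'].astype(int);
R,G,B=c[...,0],c[...,1],c[...,2]
rects(d,P,(P[...,2]>.049)&(P[...,2]<.069)&(c.max(2)-c.min(2)<35),'can',200)
# profile along rack y
a=np.radians(4.7);ux=np.array([np.cos(a),np.sin(a)]);uy=np.array([-ux[1],ux[0]])
Q=(P[...,:2]-[.6363,-.1488]);x=Q@ux;y=Q@uy;m=(d['range_z']>0)&(abs(x)<.012)
for y0 in range(-95,100,10):
    s=m&(abs(y-y0/1000)<.003)
    if s.sum(): print(y0,round(np.median(P[s][:,2])*1000,1),end=' | ')
E
```

```text
t 8.6 pos [ 647.1 -210.3  191.4] theta 94.68 ydown [ 0.01  -0.003 -1.   ] F [ 1.5 -0.8  0.4] w 44.9 q [-0.02  0.53  0.34  1.61 -0.2   1.03  2.04]
can [271 156] 2127 c [ 643. -208.] LxW [53.3 30.1] axis deg 5.7 z [51.5 59.2 61.7]
can [252 232] 506 c [ 682.1 -191.5] LxW [91.8 11.4] axis deg -78.6 z [50.1 56.4 60.7]
can [368 232] 205 c [ 675.5 -114.9] LxW [46.2  1.4] axis deg -85.5 z [50.  54.3 58.3]
-95 235.8 | -85 228.8 | -75 267.2 | -65 271.6 | -55 271.4 | -45 266.5 | -35 233.6 | -25 244.1 | -15 257.2 | -5 264.5 | 5 31.6 | 15 36.6 | 25 38.6 | 35 38.8 | 45 36.7 | 55 31.8 | 65 31.4 | 75 36.4 | 85 38.7 |
```

View pics/w3.png

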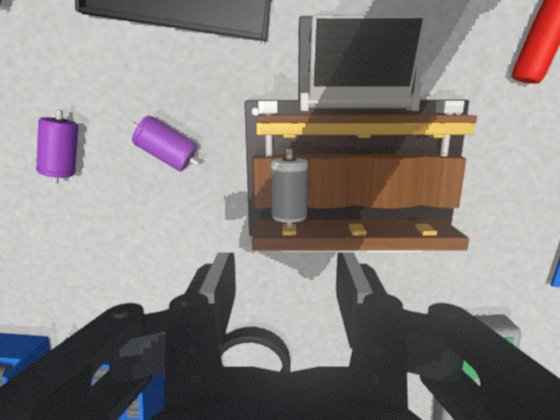

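Can 1 lies in the right vee, at (290,190). Next can.

Request:
play_rows(
  increments=[
    [[-0.0085, 0, 0.0284], [0, 0, 0]],
    [[-0.0085, 0, 0.0284], [0, 0, 0]],
    [[-0.0085, 0, 0.0284], [0, 0, 0]],
    [[-0.0085, 0, 0.0284], [0, 0, 0]],
    [[-0.0085, 0, 0.0284], [0, 0, 0]],
    [[-0.0085, 0, 0.0284], [0, 0, 0]],
    [[-0.0085, 0, 0.0284], [0, 0, 0]],
    [[-0.0085, 0, 0.0284], [0, 0, 0]],
    [[0, 0.01, 0], [0, 6.6, 0]],
    [[0, 0.01, 0], [0, 6.6, 0]],
    [[0, 0.01, 0], [0, 6.6, 0]],
    [[0, 0.01, 0], [0, 6.6, 0]],
    [[0, 0.01, 0], [0, 6.6, 0]],
    [[0, 0.01, 0], [0, 6.6, 0]],
    [[0, 0.01, 0], [0, 6.6, 0]],
    [[0, 0.01, 0], [0, 6.6, 0]],
    [[0, 0.01, 0], [0, 6.6, 0]],
    [[0, 0, 0], [0, 0, 0]],
    [[0, 0, 0], [0, 0, 0]],
  ],
)

```text
t: 10.23
eef_pos: [0.4221, -0.2947, 0.0935]
tool_rot: [0.674, -0.673, -0.215, 0.216]
contact_force: [0.8, 0.1, -0.7]
gripper_width: 0.526
```

```bash
cat >> h.py <<'E'
def go(x,y,th):
    o=get_obs();R=toolR(o);d=np.array([x,y,0])/1000-np.array(o['eef_pos']);d[2]=0
    t=np.degrees(np.arctan2(R[1,0],R[0,0]));print('turn_y first? ',round((t-th+180)%360-180,1),'shift now-frame',np.round(R.T@d*1000,1),end=' ')
    a=np.radians(th);print('shift in final frame',np.round([d[0]*np.cos(a)+d[1]*np.sin(a),-d[0]*np.sin(a)+d[1]*np.cos(a)],4)*1000)
E
python3 - <<'E'
from h import *
stat();d=cam('wrist');P=cloud(d);c=d['color'].astype(int)
rects(d,P,(P[...,2]>.022)&(P[...,2]<.05)&(c.max(2)-c.min(2)<40),'obj',200)
go(423.1,-296,35.3)
E
```

```text
t 10.23 pos [ 422.1 -294.7   93.5] theta 35.5 ydown [-0.002  0.    -1.   ] F [ 0.8  0.1 -0.7] w 44.9 q [ 0.03  0.46  0.57  2.08 -0.38  0.71  1.47]
obj [502 114] 3652 c [ 530.7 -193.1] LxW [87.2 37.3] axis deg -34.4 z [27.2 40.  43.7]
obj [141 163] 3433 c [ 357.8 -327. ] LxW [51.  29.4] axis deg -38.4 z [23.6 30.2 32.5]
obj [263 184] 3323 c [ 423.  -295.9] LxW [51.3 29.1] axis deg -54.5 z [23.5 30.1 32.4]
obj [516 264] 985 c [ 584.5 -230.9] LxW [23.1 16. ] axis deg 4.9 z [23.6 30.7 44.3]
turn_y first?  0.2 shift now-frame [-0.1 -0.  -1.1] shift in final frame [-0.1 -1.1]
```

Request:
play_rows(
  increments=[
    [[0, 0.021, -0.001], [0, 0, 0]],
    [[0, 0.021, 0], [0, 0, 0]],
    [[0, 0.021, 0], [0, 0, 0]],
    [[0, 0.021, 0], [0, 0, 0]],
    [[0, 0, 0], [0, 0, 0]],
  ],
)

```text
t: 10.7
eef_pos: [0.4219, -0.2948, 0.008]
tool_rot: [0.675, -0.672, -0.214, 0.216]
contact_force: [-1.1, 0.8, 0.1]
gripper_width: 0.528
```

Request:
play_rows(
  increments=[
    [[0, 0, 0], [0, 0, 0]],
    [[0, 0, 0], [0, 0, 0]],
    [[0, 0, 0], [0, 0, 0]],
    [[0, 0, 0], [0, 0, 0]],
    [[0, 0, 0], [0, 0, 0]],
    [[0, 0, 0], [0, 0, 0]],
    [[0, -0.02, 0], [0, 0, 0]],
    [[0, -0.03, 0], [0, 0, 0]],
    [[0, -0.03, 0], [0, 0, 0]],
    [[0, -0.03, 0], [0, 0, 0]],
    [[0, 0, 0], [0, -6.6, 0]],
    [[0, 0, 0], [0, -6.6, 0]],
    [[0, 0, 0], [0, -6.6, 0]],
    [[0, 0, 0], [0, -6.6, 0]],
    [[0, 0, 0], [0, -6.6, 0]],
    [[0, 0, 0], [0, -6.6, 0]],
    [[0, 0, 0], [0, -6.6, 0]],
    [[0, 0, 0], [0, -6.6, 0]],
    [[0, 0, 0], [0, -6.4, 0]],
  ],
  gripper=0.02,
)

```text
t: 12.28
eef_pos: [0.4233, -0.296, 0.1204]
tool_rot: [0.478, -0.478, -0.521, 0.521]
contact_force: [-0.2, -0.3, -0.8]
gripper_width: 0.327
```

```bash
python3 - <<'E'
from h import *
stat();go(636.3,-148.8,94.7)
E
```

```text
t 12.28 pos [ 423.3 -296.   120.4] theta 94.84 ydown [ 0. -0. -1.] F [-0.2 -0.3 -0.8] w 27.9 q [ 0.21  0.38  0.35  2.05 -0.19  0.74  2.32]
turn_y first?  0.1 shift now-frame [ 128.7   -0.  -224.7] shift in final frame [ 129.2 -224.4]
```

Request:
play_rows(
  increments=[
    [[0.0144, 0, -0.0249], [0, 0, 0]],
    [[0.0144, 0, -0.0249], [0, 0, 0]],
    [[0.0144, 0, -0.0249], [0, 0, 0]],
    [[0.0144, 0, -0.0249], [0, 0, 0]],
    [[0.0144, 0, -0.0249], [0, 0, 0]],
    [[0.0144, 0, -0.0249], [0, 0, 0]],
    [[0.0144, 0, -0.0249], [0, 0, 0]],
    [[0.0144, 0, -0.0249], [0, 0, 0]],
    [[0.0144, 0, -0.0249], [0, 0, 0]],
    [[0, 0.02, 0], [0, 0, 0]],
    [[0, 0.02, 0], [0, 0, 0]],
    [[0, 0.018, 0], [0, 0, 0]],
    [[0, 0.0085, 0], [0, 0, 0]],
    [[0, 0.0085, 0], [0, 0, 0]],
    [[0, 0, 0], [0, 0, 0]],
    [[0, 0, 0], [0, 0, 0]],
  ],
)

```text
t: 13.62
eef_pos: [0.6367, -0.1494, 0.0456]
tool_rot: [0.48, -0.48, -0.519, 0.519]
contact_force: [0.8, -0.0, -0.8]
gripper_width: 0.327
```

Request:
play_rows(
  increments=[
    [[0, 0, 0], [0, 0, 0]],
    [[0, 0, 0], [0, 0, 0]],
    [[0, 0, 0], [0, 0, 0]],
    [[0, 0, 0], [0, 0, 0]],
    [[0, 0, 0], [0, 0, 0]],
    [[0, -0.02, 0], [0, 0, 0]],
    [[0, -0.02, 0], [0, 0, 0]],
    [[0, -0.02, 0], [0, 0, 0]],
    [[0, -0.03, 0], [0, 0, 0]],
    [[0, -0.03, 0], [0, 0, 0]],
    [[0, -0.03, 0], [0, 0, 0]],
  ],
  gripper=0.045,
)

```text
t: 14.53
eef_pos: [0.6363, -0.1492, 0.1967]
tool_rot: [0.48, -0.48, -0.519, 0.519]
contact_force: [0.8, 0.5, 0.1]
gripper_width: 0.526
```

```bash
python3 - <<'E'
from h import *
stat();d=cam('wrist','w4.png');P=cloud(d);c=d['color'].astype(int)
rects(d,P,(P[...,2]>.049)&(P[...,2]<.069)&(c.max(2)-c.min(2)<35),'can',200)
go(357.8,-327.3,94.7)
E
```

```text
t 14.53 pos [ 636.3 -149.2  196.7] theta 94.5 ydown [-0.  0. -1.] F [0.8 0.5 0.1] w 44.9 q [-0.11  0.49  0.34  1.66 -0.18  1.02  1.94]
can [269 163] 2040 c [ 639.8 -148.2] LxW [57.9 29.7] axis deg 4.1 z [51.2 59.2 61.8]
can [198 164] 2026 c [ 644.8 -207.6] LxW [56.9 29.9] axis deg 5.6 z [51.4 59.2 61.8]
can [225 238] 574 c [ 677.6 -140.5] LxW [116.6   1.7] axis deg -85.0 z [49.5 55.7 60.4]
turn_y first?  -0.2 shift now-frame [-154.5   -2.5  294.9] shift in final frame [-153.4  295.6]
```

Request:
play_rows(
  increments=[
    [[-0.0154, 0, 0.0295], [0, 0, 0]],
    [[-0.0154, 0, 0.0295], [0, 0, 0]],
    [[-0.0154, 0, 0.0295], [0, 0, 0]],
    [[-0.0154, 0, 0.0295], [0, 0, 0]],
    [[-0.0154, 0, 0.0295], [0, 0, 0]],
    [[-0.0154, 0, 0.0295], [0, 0, 0]],
    [[-0.0154, 0, 0.0295], [0, 0, 0]],
    [[-0.0154, 0, 0.0295], [0, 0, 0]],
    [[-0.0154, 0, 0.0295], [0, 0, 0]],
    [[-0.0154, 0, 0.0295], [0, 0, 0]],
    [[0, 0.014, 0], [0, 6.1, 0]],
    [[0, 0.014, 0], [0, 6.1, 0]],
    [[0, 0.014, 0], [0, 6.1, 0]],
    [[0, 0.014, 0], [0, 6.1, 0]],
    [[0, 0.014, 0], [0, 6.1, 0]],
    [[0, 0.014, 0], [0, 6.1, 0]],
    [[0, 0.014, 0], [0, 6.1, 0]],
    [[0, 0, 0], [0, 0, 0]],
    [[0, 0, 0], [0, 0, 0]],
  ],
)

```text
t: 16.17
eef_pos: [0.3543, -0.3257, 0.0971]
tool_rot: [0.636, -0.635, -0.309, 0.31]
contact_force: [-0.3, 0.0, 0.2]
gripper_width: 0.525
```

```bash
python3 - <<'E'
from h import *
stat();d=cam('wrist');P=cloud(d);c=d['color'].astype(int)
rects(d,P,(P[...,2]>.022)&(P[...,2]<.05)&(c.max(2)-c.min(2)<40),'obj',200)
go(357.8,-327.3,51.8)
E
```

```text
t 16.17 pos [ 354.3 -325.7   97.1] theta 51.98 ydown [-0.001  0.    -1.   ] F [-0.3  0.   0.2] w 44.9 q [ 0.17  0.39  0.54  2.15 -0.32  0.67  1.84]
obj [265 186] 3203 c [ 357.5 -327.2] LxW [51.2 29. ] axis deg -38.3 z [23.6 30.1 32.5]
turn_y first?  0.2 shift now-frame [ 0.9  0.  -3.1] shift in final frame [ 0.9 -3.1]
```

Request:
play_rows(
  increments=[
    [[0.001, 0.022, -0.003], [0, 0, 0]],
    [[0, 0.022, 0], [0, 0, 0]],
    [[0, 0.022, 0], [0, 0, 0]],
    [[0, 0.022, 0], [0, 0, 0]],
    [[0, 0, 0], [0, 0, 0]],
  ],
  gripper=0.041,
)

```text
t: 16.63
eef_pos: [0.3568, -0.3259, 0.0075]
tool_rot: [0.637, -0.635, -0.309, 0.31]
contact_force: [-0.1, 0.8, 1.0]
gripper_width: 0.481
```

Request:
play_rows(
  increments=[
    [[0, 0, 0], [0, 0, 0]],
    [[0, 0, 0], [0, 0, 0]],
    [[0, 0, 0], [0, 0, 0]],
    [[0, 0, 0], [0, 0, 0]],
    [[0, 0, 0], [0, 0, 0]],
    [[0, 0, 0], [0, 0, 0]],
    [[0, -0.02, 0], [0, 0, 0]],
    [[0, -0.03, 0], [0, 0, 0]],
    [[0, -0.03, 0], [0, 0, 0]],
    [[0, -0.03, 0], [0, 0, 0]],
    [[0, 0, 0], [0, -6.1, 0]],
    [[0, 0, 0], [0, -6.1, 0]],
    [[0, 0, 0], [0, -6.1, 0]],
    [[0, 0, 0], [0, -6.1, 0]],
    [[0, 0, 0], [0, -6.1, 0]],
    [[0, 0, 0], [0, -6.1, 0]],
    [[0, 0, 0], [0, -6.1, 0]],
    [[0, 0, 0], [0, 0, 0]],
  ],
  gripper=0.02,
)

```text
t: 18.13
eef_pos: [0.3575, -0.3269, 0.1195]
tool_rot: [-0.479, 0.479, 0.52, -0.52]
contact_force: [-0.9, 0.3, -1.4]
gripper_width: 0.327
```

```bash
python3 - <<'E'
from h import *
stat();go(631.4,-89,94.7)
E
```

```text
t 18.13 pos [ 357.5 -326.9  119.5] theta 94.71 ydown [ 0.  0. -1.] F [-0.9  0.3 -1.4] w 27.9 q [ 0.29  0.33  0.39  2.13 -0.19  0.72  2.46]
turn_y first?  0.0 shift now-frame [ 2.146e+02  1.000e-01 -2.926e+02] shift in final frame [ 214.7 -292.5]
```

Request:
play_rows(
  increments=[
    [[0.0195, 0, -0.0266], [0, 0, 0]],
    [[0.0195, 0, -0.0266], [0, 0, 0]],
    [[0.0195, 0, -0.0266], [0, 0, 0]],
    [[0.0195, 0, -0.0266], [0, 0, 0]],
    [[0.0195, 0, -0.0266], [0, 0, 0]],
    [[0.0195, 0, -0.0266], [0, 0, 0]],
    [[0.0195, 0, -0.0266], [0, 0, 0]],
    [[0.0195, 0, -0.0266], [0, 0, 0]],
    [[0.0195, 0, -0.0266], [0, 0, 0]],
    [[0.0195, 0, -0.0266], [0, 0, 0]],
    [[0.0195, 0, -0.0266], [0, 0, 0]],
    [[0, 0.02, 0], [0, 0, 0]],
    [[0, 0.02, 0], [0, 0, 0]],
    [[0, 0.018, 0], [0, 0, 0]],
    [[0, 0.0085, 0], [0, 0, 0]],
    [[0, 0.008, 0], [0, 0, 0]],
    [[0, 0, 0], [0, 0, 0]],
    [[0, 0, 0], [0, 0, 0]],
  ],
)

```text
t: 19.63
eef_pos: [0.6326, -0.0903, 0.0451]
tool_rot: [0.48, -0.48, -0.519, 0.519]
contact_force: [0.1, 0.1, 0.4]
gripper_width: 0.323
```

Request:
play_rows(
  increments=[
    [[0, 0, 0], [0, 0, 0]],
    [[0, 0, 0], [0, 0, 0]],
    [[0, 0, 0], [0, 0, 0]],
    [[0, 0, 0], [0, 0, 0]],
    [[0, 0, 0], [0, 0, 0]],
    [[0, -0.02, 0], [0, 0, 0]],
    [[0, -0.02, 0], [0, 0, 0]],
    [[0, -0.02, 0], [0, 0, 0]],
    [[0, -0.03, 0], [0, 0, 0]],
    [[0, -0.03, 0], [0, 0, 0]],
    [[0, -0.03, 0], [0, 0, 0]],
  ],
  gripper=0.045,
)

```text
t: 20.55
eef_pos: [0.6322, -0.0901, 0.1962]
tool_rot: [0.48, -0.48, -0.519, 0.519]
contact_force: [1.3, -0.8, 0.1]
gripper_width: 0.524
```

```bash
python3 - <<'E'
from h import *
stat();d=cam('wrist','w5.png');P=cloud(d);c=d['color'].astype(int)
rects(d,P,(P[...,2]>.049)&(P[...,2]<.069)&(c.max(2)-c.min(2)<35),'can',200)
a=np.radians(4.7);px=636.3-114*np.cos(a);py=-148.8-114*np.sin(a);print(px,py)
Q=P[...,:2]-np.array([px,py])/1000
s=(d['range_z']>0)&(np.hypot(*np.moveaxis(Q,-1,0))<.012);print('pad z',np.percentile(P[s][:,2],[10,50,90]) if s.sum() else None, proj(d,[px/1000,py/1000,.04]))
go(px,py,94.7)
E
```

```text
t 20.55 pos [632.2 -90.1 196.2] theta 94.49 ydown [-0.  0. -1.] F [ 1.3 -0.8  0.1] w 44.8 q [-0.21  0.47  0.35  1.7  -0.18  1.01  1.85]
can [270 161] 2050 c [633.7 -88.5] LxW [57.7 29.7] axis deg 4.2 z [51.4 59.2 61.8]
can [198 162] 2057 c [ 636.3 -148.2] LxW [51.6 30. ] axis deg 4.7 z [51.3 59.2 61.8]
can [127 167] 2062 c [ 646.2 -206.9] LxW [55.1 29.4] axis deg 4.9 z [51.2 59.3 61.8]
can [226 237] 458 c [677.9 -95.7] LxW [85.7 11.7] axis deg -87.4 z [50.1 55.9 60.6]
522.6833379027438 -158.14098998382468
pad z [0.0371448  0.03976268 0.04232282] [210.73410286  49.25275524]
turn_y first?  -0.2 shift now-frame [-58.2  -1.1 117.9] shift in final frame [-57.8 118.1]
```

View pics/w5.png

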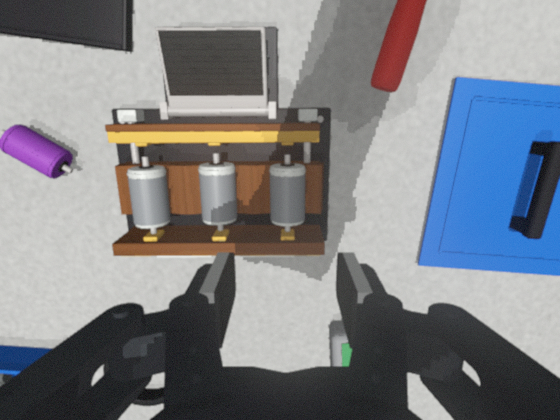

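All three cans lie in the vees, at (150,195), (218,193) and (288,194). Pedal next.

Request:
play_rows(
  increments=[
    [[-0.0116, 0, 0.0237], [0, 0, 0]],
    [[-0.0116, 0, 0.0237], [0, 0, 0]],
    [[-0.0116, 0, 0.0237], [0, 0, 0]],
    [[-0.0116, 0, 0.0237], [0, 0, 0]],
    [[-0.0116, 0, 0.0237], [0, 0, 0]],
    [[0, 0.023, 0], [0, 0, 0]],
    [[0, 0.023, 0], [0, 0, 0]],
    [[0, 0.023, 0], [0, 0, 0]],
    [[0, 0.023, 0], [0, 0, 0]],
    [[0, 0.023, 0], [0, 0, 0]],
    [[0, 0.02, 0], [0, 0, 0]],
    [[0, 0, 0], [0, 0, 0]],
    [[0, 0, 0], [0, 0, 0]],
  ],
  gripper=0.0,
)

```text
t: 21.68
eef_pos: [0.5182, -0.1572, 0.0593]
tool_rot: [0.481, -0.479, -0.519, 0.52]
contact_force: [-0.5, -0.4, -0.0]
gripper_width: -0.002
```

Request:
play_rows(
  increments=[
    [[0, 0.004, 0], [0, 0, 0]],
    [[0, 0.004, 0], [0, 0, 0]],
    [[0, 0.004, 0], [0, 0, 0]],
    [[0, 0.004, 0], [0, 0, 0]],
    [[0, 0.003, 0], [0, 0, 0]],
    [[0, 0.003, 0], [0, 0, 0]],
    [[0, 0.003, 0], [0, 0, 0]],
    [[0, 0.003, 0], [0, 0, 0]],
    [[0, 0.003, 0], [0, 0, 0]],
    [[0, 0, 0], [0, 0, 0]],
    [[0, 0, 0], [0, 0, 0]],
  ],
)

```text
t: 22.6
eef_pos: [0.5183, -0.1574, 0.0286]
tool_rot: [0.48, -0.48, -0.519, 0.519]
contact_force: [-3.3, 0.8, 4.9]
gripper_width: 0.002
```

```bash
python3 - <<'E'
from h import *
stat()
E
```

```text
t 22.6 pos [ 518.3 -157.4   28.6] theta 94.49 ydown [-0.001  0.    -1.   ] F [-3.3  0.8  4.9] w 0.2 q [-0.04  0.56  0.28  2.03 -0.27  0.58  2.08]
```

Request:
play_rows(
  increments=[
    [[0, 0.0015, 0], [0, 0, 0]],
    [[0, 0.0015, 0], [0, 0, 0]],
    [[0, 0.001, 0], [0, 0, 0]],
    [[0, 0, 0], [0, 0, 0]],
    [[0, 0, 0], [0, 0, 0]],
  ],
)

```text
t: 23.02
eef_pos: [0.5184, -0.1574, 0.0251]
tool_rot: [0.48, -0.48, -0.519, 0.519]
contact_force: [-5.5, 0.1, 8.9]
gripper_width: -0.004
```

Request:
play_rows(
  increments=[
    [[0, 0.001, 0], [0, 0, 0]],
    [[0, 0.001, 0], [0, 0, 0]],
    [[0, 0, 0], [0, 0, 0]],
    [[0, 0, 0], [0, 0, 0]],
  ],
)

```text
t: 23.35
eef_pos: [0.5185, -0.1574, 0.0248]
tool_rot: [-0.481, 0.48, 0.519, -0.519]
contact_force: [-10.1, 2.1, 29.1]
gripper_width: -0.001
```

Force has risen to 29 N with no further travel, so the pedal is on its stop. I'll ease off slightly and hold.

Request:
play_rows(
  increments=[
    [[0, -0.0003, 0], [0, 0, 0]],
    [[0, 0, 0], [0, 0, 0]],
    [[0, 0, 0], [0, 0, 0]],
    [[0, 0, 0], [0, 0, 0]],
    [[0, 0, 0], [0, 0, 0]],
    [[0, 0, 0], [0, 0, 0]],
    [[0, 0, 0], [0, 0, 0]],
    [[0, 0, 0], [0, 0, 0]],
    [[0, 0, 0], [0, 0, 0]],
    [[0, 0, 0], [0, 0, 0]],
    [[0, 0, 0], [0, 0, 0]],
    [[0, 0, 0], [0, 0, 0]],
    [[0, 0, 0], [0, 0, 0]],
    [[0, 0, 0], [0, 0, 0]],
    [[0, 0, 0], [0, 0, 0]],
    [[0, 0, 0], [0, 0, 0]],
    [[0, 0, 0], [0, 0, 0]],
    [[0, 0, 0], [0, 0, 0]],
    [[0, 0, 0], [0, 0, 0]],
    [[0, 0, 0], [0, 0, 0]],
  ],
)

```text
t: 25.02
eef_pos: [0.5185, -0.1574, 0.0249]
tool_rot: [-0.48, 0.48, 0.519, -0.519]
contact_force: [-9.5, 1.8, 25.5]
gripper_width: -0.004
```

```bash
python3 - <<'E'
from h import *
stat();d=cam('scene','s2.png');i=cv2.imread('pics/s2.png')[220:350,190:370];cv2.imwrite('pics/s2c.png',cv2.resize(i,None,fx=4,fy=4,interpolation=cv2.INTER_CUBIC))
P=cloud(d);c=d['color'].astype(int)
rects(d,P,(P[...,2]>.053)&(P[...,2]<.069)&(c.max(2)-c.min(2)<30)&(c.mean(2)>60),'can',30)
E
```

```text
t 25.02 pos [ 518.5 -157.4   24.9] theta 94.47 ydown [-0.     0.001 -1.   ] F [-9.5  1.8 25.5] w -0.3 q [-0.04  0.57  0.28  2.04 -0.28  0.57  2.08]
can [147  42] 43 c [-611.4  709.9] LxW [82.2 14.5] axis deg 88.1 z [54.  60.1 68.5]
can [ 0 70] 426 c [-613.5  146.8] LxW [438.5  21. ] axis deg -89.9 z [54.  61.3 68. ]
can [292 142] 112 c [423.7 342.7] LxW [73.7 38.1] axis deg 79.7 z [53.7 55.9 58.5]
can [138 162] 36 c [ 66.  -15.5] LxW [59.3 10.4] axis deg 74.9 z [61.9 65.5 67.9]
can [116 168] 40 c [ 21.6 -59.9] LxW [66.7 11.5] axis deg 22.0 z [60.8 64.5 67.5]
can [283 254] 172 c [637.  -89.5] LxW [49.7 27.3] axis deg 0.6 z [53.9 59.2 62.8]
can [272 270] 197 c [ 641.6 -150. ] LxW [50.8 27. ] axis deg 4.0 z [53.9 59.6 62.9]
can [260 289] 222 c [ 647.8 -208.6] LxW [51.8 28. ] axis deg 0.6 z [54.4 59.8 63. ]
```

View pics/s2c.png

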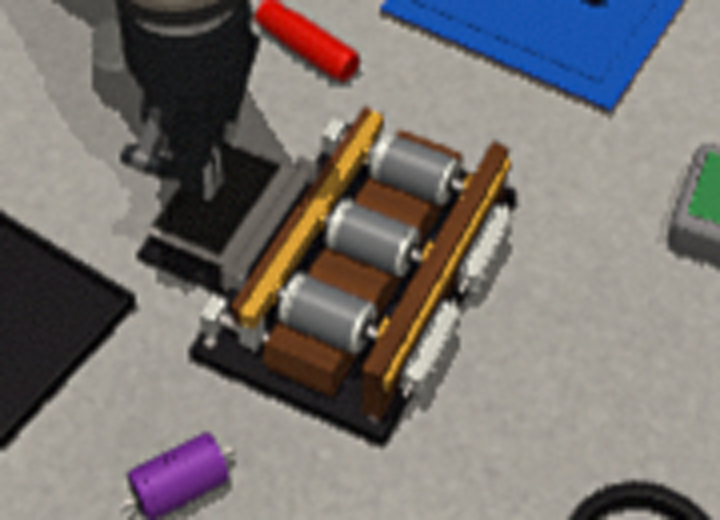

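Request:
play_rows(
  increments=[
    [[0, 0, 0], [0, 0, 0]],
    [[0, 0, 0], [0, 0, 0]],
    [[0, 0, 0], [0, 0, 0]],
    [[0, 0, 0], [0, 0, 0]],
    [[0, 0, 0], [0, 0, 0]],
    [[0, 0, 0], [0, 0, 0]],
    [[0, 0, 0], [0, 0, 0]],
    [[0, 0, 0], [0, 0, 0]],
    [[0, 0, 0], [0, 0, 0]],
    [[0, 0, 0], [0, 0, 0]],
    [[0, 0, 0], [0, 0, 0]],
    [[0, 0, 0], [0, 0, 0]],
    [[0, 0, 0], [0, 0, 0]],
    [[0, 0, 0], [0, 0, 0]],
    [[0, 0, 0], [0, 0, 0]],
    [[0, 0, 0], [0, 0, 0]],
    [[0, 0, 0], [0, 0, 0]],
    [[0, 0, 0], [0, 0, 0]],
    [[0, 0, 0], [0, 0, 0]],
    [[0, 0, 0], [0, 0, 0]],
  ],
)

```text
t: 26.73
eef_pos: [0.5185, -0.1574, 0.0248]
tool_rot: [-0.48, 0.48, 0.519, -0.519]
contact_force: [-8.6, 2.0, 25.7]
gripper_width: -0.003
```

The cans are endways against the contacts, aligned in the vees. Pedal held at its stop for over 3 s. Next: release and look over the box.

Request:
play_rows(
  increments=[
    [[0, -0.01, 0], [0, 0, 0]],
    [[0, -0.03, 0], [0, 0, 0]],
    [[0, -0.035, 0], [0, 0, 0]],
    [[0, -0.035, 0], [0, 0, 0]],
    [[0, -0.035, 0], [0, 0, 0]],
    [[0, -0.035, 0], [0, 0, 0]],
    [[0, -0.035, 0], [0, 0, 0]],
    [[0, -0.035, 0], [0, 0, 0]],
    [[0, 0, 0], [0, 4.5, 0]],
    [[0.032, 0, 0.0065], [0, 0, 0]],
    [[0.032, 0, 0.0065], [0, 0, 0]],
    [[0.032, 0, 0.0065], [0, 0, 0]],
    [[0.032, 0, 0.0065], [0, 0, 0]],
    [[0.032, 0, 0.0065], [0, 0, 0]],
    [[0.032, 0, 0.0065], [0, 0, 0]],
    [[0.032, 0, 0.0065], [0, 0, 0]],
    [[0.032, 0, 0.0065], [0, 0, 0]],
    [[0.032, 0, 0.0065], [0, 0, 0]],
    [[0.032, 0, 0.0065], [0, 0, 0]],
  ],
)

```text
t: 28.32
eef_pos: [0.4537, 0.1649, 0.2735]
tool_rot: [-0.5, 0.5, 0.501, -0.499]
contact_force: [0.2, 0.5, 0.4]
gripper_width: 0.004
```

Request:
play_rows(
  increments=[
    [[0.032, 0, 0.0065], [0, 6, 0]],
    [[0.0287, 0, 0.0125], [0, 0, 0]],
    [[0.0287, 0, 0.0125], [0, 0, 0]],
    [[0.0287, 0, 0.0125], [0, 0, 0]],
    [[0, 0, 0], [0, 7, 0]],
    [[0, 0, 0], [0, 7, 0]],
    [[0, 0, 0], [0, 7, 0]],
    [[0, 0, 0], [0, 7, 0]],
    [[0, 0, 0], [0, 7, 0]],
    [[0, 0, 0], [0, 7, 0]],
    [[0, 0, 0], [0, 7, 0]],
    [[0, 0, 0], [0, 7, 0]],
    [[0, 0, 0], [0, 7, 0]],
    [[0, 0, 0], [0, 7, 0]],
    [[0, 0, 0], [0, 7, 0]],
    [[0, 0, 0], [0, 7, 0]],
    [[0, 0, 0], [0, 0, 0]],
    [[0, 0, 0], [0, 0, 0]],
  ],
  gripper=0.055,
)

```text
t: 29.82
eef_pos: [0.4191, 0.2848, 0.2732]
tool_rot: [0.707, -0.707, -0.002, 0.001]
contact_force: [-0.7, 0.6, -0.7]
gripper_width: 0.648
```

```bash
cat > box.py <<'E'
from h import *
stat();d=cam('wrist','box%d.png'%(get_obs()['t']*10));P=cloud(d);c=d['color'].astype(int);Z=P[...,2];ok=d['range_z']>0
R,G,B=c[...,0],c[...,1],c[...,2];bl=(B>R+40)&(B>G+30)&ok
rects(d,P,bl&(Z>.043)&(Z<.049),'rim',150)
rects(d,P,bl&(Z>.027)&(Z<.033),'part',150)
rects(d,P,bl&(Z>.007)&(Z<.013),'lid',2000)
rects(d,P,ok&(c.max(2)<70)&(Z>.034)&(Z<.045)&(P[...,0]>.5),'handle',60)
gr=ok&(c.max(2)-c.min(2)<40)
rects(d,P,gr&(c.mean(2)>70)&(Z>.052)&(Z<.065)&(P[...,1]>.2),'hs',100)
E
python3 box.py
```

```text
t 29.82 pos [419.1 284.8 273.2] theta 0.24 ydown [ 0.001  0.001 -1.   ] F [-0.7  0.6 -0.7] w 55.3 q [-0.91  0.15  0.22  1.91 -0.04  1.08 -0.68]
rim [200  28] 3875 c [419.  333.6] LxW [184. 176.] axis deg 87.7 z [43.4 44.6 45.9]
part [208  37] 361 c [369.5 364.3] LxW [114.8  63.2] axis deg 87.9 z [27.5 28.8 32.4]
part [276  40] 178 c [415.8 400.3] LxW [40.4 18.2] axis deg 83.3 z [27.3 28.6 31.1]
part [304 126] 255 c [470.9 312.7] LxW [62.4 44.8] axis deg 1.4 z [27.3 28.7 31. ]
part [280 154] 264 c [454.3 273.9] LxW [79.2 57.6] axis deg -3.4 z [27.3 28.8 32.4]
lid [367 211] 11516 c [616.8 155.3] LxW [186.7 155.3] axis deg -0.1 z [ 7.7  8.9 10.3]
handle [409 281] 386 c [614.9 145.7] LxW [86.9 11.7] axis deg 0.0 z [34.6 38.1 39.7]
handle [421 416] 102 c [630.7 -57.6] LxW [42.5  3.8] axis deg 3.8 z [34.2 35.9 39. ]
hs [265  81] 166 c [405.5 345.5] LxW [69.2  2.2] axis deg 78.8 z [55.1 56.7 57.8]
hs [271  82] 163 c [411.8 344.4] LxW [69.6  2.2] axis deg 78.8 z [55.5 56.6 57.9]
hs [278  83] 156 c [418.  343.4] LxW [69.4  2.2] axis deg 78.8 z [55.2 56.7 58.1]
hs [283  85] 158 c [424.3 342.1] LxW [69.1  2.2] axis deg 78.8 z [55.2 56.7 58.1]
hs [289  86] 164 c [430.5 341. ] LxW [69.   2.2] axis deg 78.8 z [55.2 56.7 58.1]
hs [295  88] 172 c [436.7 339.4] LxW [69.1  2.3] axis deg 78.9 z [54.5 56.6 57.9]
```

The heatsink lies at (421,342). The lid has been knocked to about (615,146), so I'll re-measure it before grasping.

Request:
play_rows(
  increments=[
    [[0.001, 0, 0.0288], [0, 0, 0]],
    [[0.001, 0, 0.0288], [0, 0, 0]],
    [[0, 0.026, 0], [0, 5.7, 0]],
    [[0, 0.03, 0], [0, 5.7, 0]],
    [[0, 0.03, 0], [0, 0, 0]],
    [[0, 0.03, 0], [0, 0, 0]],
    [[0, 0.03, 0], [0, 0, 0]],
    [[0, 0.03, 0], [0, 0, 0]],
    [[0, 0.03, 0], [0, 0, 0]],
    [[0, 0.02, 0], [0, 0, 0]],
    [[0, 0.01, 0], [0, 0, 0]],
    [[0, 0, 0], [0, 0, 0]],
  ],
)

```text
t: 30.87
eef_pos: [0.42, 0.3411, 0.0351]
tool_rot: [-0.703, 0.705, -0.07, 0.069]
contact_force: [0.4, -0.8, -0.6]
gripper_width: 0.643
```

Request:
play_rows(
  increments=[
    [[0, 0, 0], [0, 0, 0]],
    [[0, 0, 0], [0, 0, 0]],
    [[0, 0, 0], [0, 0, 0]],
    [[0, 0, 0], [0, 0, 0]],
    [[0, 0, 0], [0, 0, 0]],
    [[0, 0, 0], [0, 0, 0]],
    [[0, -0.02, 0], [0, 0, 0]],
    [[0, -0.025, 0], [0, 0, 0]],
    [[0, -0.025, 0], [0, 0, 0]],
    [[0, 0, 0], [0, -4.4, 0]],
    [[0, 0, 0], [0, -4.5, 0]],
    [[0, 0, 0], [0, 0, 0]],
  ],
  gripper=0.02,
)

```text
t: 31.87
eef_pos: [0.4212, 0.3422, 0.1081]
tool_rot: [0.707, -0.706, 0.014, -0.015]
contact_force: [0.0, 0.0, -1.1]
gripper_width: 0.385
```

```bash
python3 box.py; python3 -c "
from h import *
go(378.8,379.3,-2.3)"
```

```text
t 31.87 pos [421.2 342.2 108.1] theta -2.32 ydown [ 0.001  0.001 -1.   ] F [ 0.   0.  -1.1] w 32.9 q [-0.92  0.42  0.15  1.99 -0.09  0.74 -0.75]
rim [127  84] 7505 c [419.7 352.9] LxW [176.4 144.9] axis deg -2.4 z [43.5 44.7 45.8]
part [331  95] 1179 c [477.1 343.9] LxW [147.1  50.3] axis deg 87.7 z [27.4 29.2 32.6]
part [145  96] 1197 c [363.7 347.5] LxW [148.1  53.9] axis deg 87.9 z [27.3 29.  32.5]
part [280  96] 561 c [421.2 390. ] LxW [58.4  3.3] axis deg 87.6 z [27.6 28.7 29.8]
lid [479 326] 2328 c [622.1 220.7] LxW [92.2 38.8] axis deg -36.5 z [ 7.8  9.  10.2]
turn_y first?  -0.3 shift now-frame [-43.9   0.   35.4] shift in final frame [-43.7  35.6]
```

Request:
play_rows(
  increments=[
    [[-0.0219, 0, 0.0177], [0, 0, 0]],
    [[-0.0219, 0, 0.0177], [0, 0, 0]],
    [[0, 0, 0], [0, 0, 0]],
    [[0, 0.02, 0], [0, 0, 0]],
    [[0, 0.02, 0], [0, 0, 0]],
    [[0, 0.02, 0], [0, 0, 0]],
    [[0, 0.02, 0], [0, 0, 0]],
    [[0, 0.009, 0], [0, 0, 0]],
    [[0, 0.007, 0], [0, 0, 0]],
    [[0, 0, 0], [0, 0, 0]],
    [[0, 0, 0], [0, 0, 0]],
  ],
)

```text
t: 32.83
eef_pos: [0.3791, 0.3794, 0.0117]
tool_rot: [0.707, -0.707, 0.016, -0.016]
contact_force: [0.2, -0.1, -0.5]
gripper_width: 0.386
```

Request:
play_rows(
  increments=[
    [[0, 0, 0], [0, 0, 0]],
    [[0, 0, 0], [0, 0, 0]],
    [[0, 0, 0], [0, 0, 0]],
    [[0, 0, 0], [0, 0, 0]],
    [[0, -0.015, 0], [0, 0, 0]],
    [[0, -0.03, 0], [0, 0, 0]],
    [[0, -0.035, 0], [0, 0, 0]],
    [[0, -0.035, 0], [0, 0, 0]],
    [[0, -0.035, 0], [0, 0, 0]],
    [[0, -0.035, 0], [0, 0, 0]],
    [[0, -0.035, 0], [0, 0, 0]],
    [[0, 0, 0], [0, 0, 0]],
  ],
  gripper=0.042,
)

```text
t: 33.83
eef_pos: [0.3816, 0.3819, 0.2383]
tool_rot: [0.71, -0.703, 0.013, -0.018]
contact_force: [0.8, 0.7, 0.6]
gripper_width: 0.493
```

```bash
sed -i 's/(Z>.052)&(Z<.065)/(Z>.022)\&(Z<.065)/' box.py; python3 box.py; python3 -c "
from h import *
go(636.3,-148.8,94.7)"
```

```text
t 33.83 pos [381.6 381.9 238.3] theta -2.53 ydown [ 0.007  0.01  -1.   ] F [0.8 0.7 0.6] w 42.1 q [-1.05  0.24  0.17  1.89 -0.05  1.   -0.9 ]
rim [234 136] 3507 c [419.1 333.4] LxW [184.5 176. ] axis deg 87.8 z [43.4 44.6 45.9]
part [244 143] 1667 c [419.5 332.1] LxW [171.  164.9] axis deg 87.8 z [27.3 28.8 32.1]
lid [407 287] 5753 c [616.7 174.2] LxW [187.2 119.3] axis deg -0.3 z [ 7.8  9.  10.4]
handle [457 363] 102 c [585.4 145.5] LxW [18.   8.7] axis deg -48.5 z [35.6 38.6 39.9]
hs [266 148] 160 c [363.6 379.9] LxW [69.8  2. ] axis deg 86.8 z [23.4 30.6 32. ]
hs [272 148] 159 c [369.9 379.6] LxW [69.9  2. ] axis deg 87.0 z [23.1 30.6 32. ]
hs [278 148] 137 c [376.1 379.4] LxW [69.8  2.1] axis deg 87.2 z [29.2 30.6 32. ]
hs [284 148] 182 c [382.3 379.3] LxW [69.4  2.1] axis deg 87.4 z [28.9 30.7 32. ]
hs [290 148] 171 c [388.5 379. ] LxW [69.7  2.2] axis deg 87.7 z [25.  30.7 32. ]
hs [296 148] 163 c [394.8 378.4] LxW [69.8  2.1] axis deg 87.7 z [24.1 30.5 32.2]
turn_y first?  -97.2 shift now-frame [ 278.8   -2.3 -518. ] shift in final frame [-548.9 -211.5]
```

Request:
play_rows(
  increments=[
    [[0.0171, 0, -0.0287], [0, 0, 0]],
    [[0.0171, 0, -0.0287], [0, 0, 0]],
    [[0.0171, 0, -0.0287], [0, 0, 0]],
    [[0.0171, 0, -0.0287], [0, 0, 0]],
    [[0.0171, 0, -0.0287], [0, 0, 0]],
    [[0.0171, 0, -0.0287], [0, 0, 0]],
    [[0.0171, 0, -0.0287], [0, 0, 0]],
    [[0.0171, 0, -0.0287], [0, 0, 0]],
    [[0.0171, 0, -0.0287], [0, 0, 0]],
    [[0.0171, 0, -0.0287], [0, 0, 0]],
    [[0.0171, 0, -0.0287], [0, 0, 0]],
    [[0.0171, 0, -0.0287], [0, 0, 0]],
    [[0.0171, 0, -0.0287], [0, 0, 0]],
    [[0.0171, 0, -0.0287], [0, 0, 0]],
    [[0.0171, 0, -0.0287], [0, 0, 0]],
    [[0.0171, 0, -0.0287], [0, 0, 0]],
    [[0, 0, 0], [0, -6.9, 0]],
    [[0, 0, 0], [0, -6.9, 0]],
    [[0, 0, 0], [0, -6.9, 0]],
    [[0, 0, 0], [0, -6.9, 0]],
  ],
)

```text
t: 35.55
eef_pos: [0.6314, -0.0917, 0.2292]
tool_rot: [0.69, -0.69, -0.155, 0.156]
contact_force: [0.1, 0.1, 0.3]
gripper_width: 0.494
```

Request:
play_rows(
  increments=[
    [[0, 0, 0], [0, -6.9, 0]],
    [[0, 0, 0], [0, -6.9, 0]],
    [[0, 0, 0], [0, -6.9, 0]],
    [[0, 0, 0], [0, -6.9, 0]],
    [[0, 0, 0], [0, -6.9, 0]],
    [[0, 0, 0], [0, -6.9, 0]],
    [[0, 0, 0], [0, -6.9, 0]],
    [[0, 0, 0], [0, -6.9, 0]],
    [[0, 0, 0], [0, -6.9, 0]],
    [[0, 0, 0], [0, -6.9, 0]],
    [[0, 0, 0], [0, 0, 0]],
    [[0, 0, 0], [0, 0, 0]],
  ],
)

```text
t: 36.55
eef_pos: [0.6316, -0.0916, 0.2298]
tool_rot: [0.483, -0.482, -0.516, 0.517]
contact_force: [0.6, 0.1, 0.1]
gripper_width: 0.489
```

```bash
cat > rack.py <<'E'
from h import *
stat();d=cam('wrist');P=cloud(d);c=d['color'].astype(int)
a=np.radians(4.7);u=np.array([np.cos(a),np.sin(a)]);v=np.array([-u[1],u[0]])
Q=(P[...,:2]-[.6363,-.1488]);m=(d['range_z']>0)&(P[...,2]>.056)&(P[...,2]<.066)&(c.max(2)-c.min(2)<35)&(c.mean(2)>50)
for k in(0,1,2):
    s=m&(abs(Q@v-.06*(1-k))<.012)&(abs(Q@u)<.036)
    if s.sum()>50:
        e=np.percentile(Q[s]@u,[2,98]);g=e.mean();X=(np.array([.6363,-.1488])+g*u+.06*(1-k)*v)*1000
        print('vee',k,s.sum(),np.round(e*1000,1),'along',round(g*1000,1),np.round(X,1),'top',round(np.percentile(P[s][:,2],95),4));go(*X,94.7)
E
python3 rack.py
```

```text
t 36.55 pos [631.6 -91.6 229.8] theta 93.89 ydown [-0.002  0.    -1.   ] F [0.6 0.1 0.1] w 41.8 q [ 0.    0.42  0.06  1.65 -0.03  1.07  1.71]
vee 0 1252 [-21.1  26.5] along 2.7 [634.1 -88.8] top 0.0619
turn_y first?  -0.8 shift now-frame [ 2.6 -0.  -2.6] shift in final frame [ 2.6 -2.6]
vee 1 1262 [-21.   26.6] along 2.8 [ 639.1 -148.6] top 0.0619
turn_y first?  -0.8 shift now-frame [-57.4  -0.   -3.5] shift in final frame [-57.4  -2.7]
vee 2 1245 [-20.3  26.9] along 3.3 [ 644.5 -208.3] top 0.0619
turn_y first?  -0.8 shift now-frame [-117.4   -0.    -4.9] shift in final frame [-117.4   -3.2]
```

Request:
play_rows(
  increments=[
    [[0.0026, 0.03, -0.0026], [0, -0.8, 0]],
    [[0, 0.03, 0], [0, 0, 0]],
    [[0, 0.03, 0], [0, 0, 0]],
    [[0, 0.03, 0], [0, 0, 0]],
    [[0, 0.03, 0], [0, 0, 0]],
    [[0, 0.02, 0], [0, 0, 0]],
    [[0, 0.01, 0], [0, 0, 0]],
    [[0, 0.005, 0], [0, 0, 0]],
    [[0, 0.003, 0], [0, 0, 0]],
    [[0, 0, 0], [0, 0, 0]],
    [[0, 0, 0], [0, 0, 0]],
  ],
)

```text
t: 37.52
eef_pos: [0.6356, -0.0888, 0.0444]
tool_rot: [-0.478, 0.479, 0.521, -0.52]
contact_force: [0.2, 0.1, 0.3]
gripper_width: 0.492
```

Request:
play_rows(
  increments=[
    [[0, 0, 0], [0, 0, 0]],
    [[0, 0, 0], [0, 0, 0]],
    [[0, 0, 0], [0, 0, 0]],
    [[0, 0, 0], [0, 0, 0]],
    [[0, 0, 0], [0, 0, 0]],
    [[0, 0, 0], [0, 0, 0]],
  ],
  gripper=0.02,
)

```text
t: 38.02
eef_pos: [0.6357, -0.0884, 0.0449]
tool_rot: [-0.478, 0.479, 0.522, -0.52]
contact_force: [-1.0, 1.0, 5.4]
gripper_width: 0.323
```

Request:
play_rows(
  increments=[
    [[0, -0.004, 0], [0, 0, 0]],
    [[0, -0.004, 0], [0, 0, 0]],
    [[0, -0.006, 0], [0, 0, 0]],
    [[0, -0.01, 0], [0, 0, 0]],
    [[0, -0.01, 0], [0, 0, 0]],
    [[0, -0.02, 0], [0, 0, 0]],
    [[0, -0.02, 0], [0, 0, 0]],
    [[0, 0, 0], [0, 0, 0]],
  ],
)

```text
t: 38.68
eef_pos: [0.6376, -0.0892, 0.1222]
tool_rot: [-0.476, 0.48, 0.523, -0.519]
contact_force: [1.2, -0.9, -0.6]
gripper_width: 0.323
```

```bash
python3 - <<'E'
from h import *
stat();d=cam('wrist','w6.png')
go(462.9,375.4,87.8)
E
```

```text
t 38.68 pos [637.6 -89.2 122.2] theta 94.88 ydown [ 0.008 -0.    -1.   ] F [ 1.2 -0.9 -0.6] w 27.6 q [ 0.01  0.54  0.05  1.74 -0.03  0.86  1.72]
turn_y first?  7.1 shift now-frame [477.6  -1.1 133.5] shift in final frame [457.4 191.4]
```

View pics/w6.png

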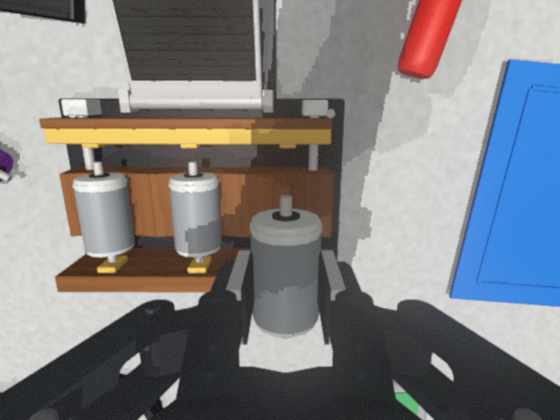

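Request:
play_rows(
  increments=[
    [[0, 0, 0], [0, 3.5, 0]],
    [[0, 0, 0], [0, 3.5, 0]],
    [[0.0305, 0, 0.0128], [0, 0, 0]],
    [[0.0305, 0, 0.0128], [0, 0, 0]],
    [[0.0305, 0, 0.0128], [0, 0, 0]],
    [[0.0305, 0, 0.0128], [0, 0, 0]],
    [[0.0305, 0, 0.0128], [0, 0, 0]],
    [[0.0305, 0, 0.0128], [0, 0, 0]],
    [[0.0305, 0, 0.0128], [0, 0, 0]],
    [[0.0305, 0, 0.0128], [0, 0, 0]],
    [[0.0305, 0, 0.0128], [0, 0, 0]],
    [[0.0305, 0, 0.0128], [0, 0, 0]],
    [[0.0305, 0, 0.0128], [0, 0, 0]],
    [[0.0305, 0, 0.0128], [0, 0, 0]],
    [[0.0305, 0, 0.0128], [0, 0, 0]],
    [[0.0305, 0, 0.0128], [0, 0, 0]],
    [[0.0305, 0, 0.0128], [0, 0, 0]],
    [[0, 0, 0], [0, 0, 0]],
    [[0, 0, 0], [0, 0, 0]],
  ],
  grip_force=80,
)

```text
t: 40.32
eef_pos: [0.4575, 0.3778, 0.1164]
tool_rot: [0.508, -0.507, -0.492, 0.492]
contact_force: [0.8, -0.8, -0.6]
gripper_width: 0.315
```

```bash
python3 - <<'E'
from h import *
stat();go(462.8,375.8,87.8)
d=cam('wrist');P=cloud(d);c=d['color'].astype(int);p=get_obs()['eef_pos'];m=(d['range_z']>0)&(c.max(2)-c.min(2)<35)&(c.mean(2)>50)&(P[...,2]>p[2]+.008)&(P[...,2]<p[2]+.03)&(np.hypot(P[...,0]-p[0],P[...,1]-p[1])<.04)
rects(d,P,m,'held',150)
E
```

```text
t 40.32 pos [457.5 377.8 116.4] theta 88.19 ydown [-0.001  0.    -1.   ] F [ 0.8 -0.8 -0.6] w 26.9 q [-0.79  0.48 -0.01  1.86  0.    0.81  0.74]
turn_y first?  0.4 shift now-frame [-1.9 -0.  -5.4] shift in final frame [-1.8 -5.4]
held [250 221] 7984 c [456.8 384.6] LxW [51.  41.1] axis deg -1.0 z [125.7 131.1 138.3]
held [217 254] 469 c [447.5 357.6] LxW [13.   3.3] axis deg -61.9 z [126.1 136.2 145.2]
```

Request:
play_rows(
  increments=[
    [[-0.002, 0, -0.006], [0, 0.4, 0]],
    [[0, 0, 0], [0, 0, 0]],
    [[0, 0.02, 0], [0, 0, 0]],
    [[0, 0.02, 0], [0, 0, 0]],
    [[0, 0.02, 0], [0, 0, 0]],
    [[0, 0.02, 0], [0, 0, 0]],
    [[0, 0.01, 0], [0, 0, 0]],
    [[0, 0.006, 0], [0, 0, 0]],
    [[0, 0, 0], [0, 0, 0]],
    [[0, 0, 0], [0, 0, 0]],
  ],
)

```text
t: 41.2
eef_pos: [0.466, 0.3731, 0.0216]
tool_rot: [-0.511, 0.511, 0.489, -0.489]
contact_force: [1.3, 0.1, 0.7]
gripper_width: 0.313
```

Request:
play_rows(
  increments=[
    [[0, 0, 0], [0, 0, 0]],
    [[0, 0, 0], [0, 0, 0]],
    [[0, 0, 0], [0, 0, 0]],
    [[0, 0, 0], [0, 0, 0]],
    [[0, -0.015, 0], [0, 0, 0]],
    [[0, -0.03, 0], [0, 0, 0]],
    [[0, -0.035, 0], [0, 0, 0]],
    [[0, -0.035, 0], [0, 0, 0]],
    [[0, -0.035, 0], [0, 0, 0]],
    [[0, -0.035, 0], [0, 0, 0]],
    [[0, 0, 0], [0, 0, 0]],
    [[0, 0, 0], [0, 0, 0]],
  ],
  gripper=0.042,
)

```text
t: 42.2
eef_pos: [0.4665, 0.3743, 0.2089]
tool_rot: [0.511, -0.511, -0.491, 0.487]
contact_force: [0.1, 0.4, -0.4]
gripper_width: 0.491
```

```bash
python3 box.py; python3 -c "
from h import *
go(639.1,-148.6,94.7)"
```

```text
t 42.2 pos [466.5 374.3 208.9] theta 87.51 ydown [ 0.004  0.004 -1.   ] F [ 0.1  0.4 -0.4] w 42.0 q [-0.78  0.37  0.    1.77 -0.    0.99  0.75]
rim [116  24] 5744 c [418.9 333.4] LxW [184.1 176.2] axis deg 87.8 z [43.4 44.6 45.9]
part [130  34] 2779 c [419.  333.1] LxW [173.3 164.9] axis deg 87.8 z [27.3 28.9 32.3]
lid [  0 238] 12817 c [602.8 143.5] LxW [179.4 160.5] axis deg -89.9 z [ 7.8  9.  10.3]
handle [ 59 294] 568 c [595.4 145.1] LxW [48.9 12.7] axis deg -0.7 z [35.1 38.5 39.9]
hs [246  65] 319 c [363.  379.9] LxW [69.   2.4] axis deg 87.3 z [24.2 30.3 31.7]
hs [246  73] 290 c [369.4 379.7] LxW [69.3  2.2] axis deg 87.4 z [22.6 30.5 31.9]
hs [246  81] 240 c [375.8 378.9] LxW [69.1  1.9] axis deg 87.4 z [28.6 30.5 31.8]
hs [246  88] 244 c [382.  378.9] LxW [69.6  2.3] axis deg 87.1 z [23.4 30.5 31.9]
hs [246  96] 237 c [388.3 378.5] LxW [69.8  1.8] axis deg 87.5 z [29.5 30.7 31.9]
hs [247 104] 158 c [394.7 378.7] LxW [69.3  0.9] axis deg 87.5 z [29.3 30.6 31.8]
hs [269 154] 1569 c [464.7 373.9] LxW [51.3 29.3] axis deg -3.2 z [23.6 30.9 33.4]
turn_y first?  -7.2 shift now-frame [-5.140e+02 -4.000e-01 -1.962e+02] shift in final frame [-534.5 -130.3]
```

Request:
play_rows(
  increments=[
    [[0, 0, 0], [0, -3.6, 0]],
    [[0, 0, 0], [0, -3.6, 0]],
    [[-0.0314, 0, -0.0077], [0, 0, 0]],
    [[-0.0314, 0, -0.0077], [0, 0, 0]],
    [[-0.0314, 0, -0.0077], [0, 0, 0]],
    [[-0.0314, 0, -0.0077], [0, 0, 0]],
    [[-0.0314, 0, -0.0077], [0, 0, 0]],
    [[-0.0314, 0, -0.0077], [0, 0, 0]],
    [[-0.0314, 0, -0.0077], [0, 0, 0]],
    [[-0.0314, 0, -0.0077], [0, 0, 0]],
    [[-0.0314, 0, -0.0077], [0, 0, 0]],
    [[-0.0314, 0, -0.0077], [0, 0, 0]],
    [[-0.0314, 0, -0.0077], [0, 0, 0]],
    [[-0.0314, 0, -0.0077], [0, 0, 0]],
    [[-0.0314, 0, -0.0077], [0, 0, 0]],
    [[-0.0314, 0, -0.0077], [0, 0, 0]],
    [[-0.0314, 0, -0.0077], [0, 0, 0]],
    [[-0.0314, 0, -0.0077], [0, 0, 0]],
    [[-0.0314, 0, -0.0077], [0, 0, 0]],
    [[0, 0, 0], [0, 0, 0]],
  ],
)

```text
t: 43.92
eef_pos: [0.6387, -0.1567, 0.204]
tool_rot: [0.481, -0.482, -0.516, 0.52]
contact_force: [-0.5, -1.0, -0.5]
gripper_width: 0.494
```

```bash
python3 rack.py
```

```text
t 43.92 pos [ 638.7 -156.7  204. ] theta 94.2 ydown [-0.003 -0.005 -1.   ] F [-0.5 -1.  -0.5] w 42.2 q [ 0.02  0.48  0.18  1.64 -0.09  1.04  1.86]
vee 1 1476 [-21.1  26.6] along 2.8 [ 639.1 -148.6] top 0.0619
turn_y first?  -0.4 shift now-frame [ 4.3 -0.  -1. ] shift in final frame [ 4.3 -1. ]
vee 2 1476 [-20.6  26.8] along 3.1 [ 644.3 -208.3] top 0.0619
turn_y first?  -0.4 shift now-frame [-55.7   0.1  -1.7] shift in final frame [-55.7  -1.3]
```

Request:
play_rows(
  increments=[
    [[0, 0.03, 0], [0, -0.4, 0]],
    [[0, 0.03, 0], [0, 0, 0]],
    [[0, 0.03, 0], [0, 0, 0]],
    [[0, 0, 0], [0, 0, 0]],
    [[0, 0, 0], [0, 0, 0]],
    [[0, 0, 0], [0, 0, 0]],
  ],
)

```text
t: 44.47
eef_pos: [0.6401, -0.1474, 0.117]
tool_rot: [-0.477, 0.477, 0.522, -0.522]
contact_force: [-0.6, -1.1, 1.0]
gripper_width: 0.493
```

```bash
python3 -c "
from h import *
stat();go(639.1,-148.6,94.7)"
```

```text
t 44.47 pos [ 640.1 -147.4  117. ] theta 95.15 ydown [ 0.001  0.    -1.   ] F [-0.6 -1.1  1. ] w 42.1 q [ 0.02  0.57  0.15  1.71 -0.11  0.88  1.88]
turn_y first?  0.5 shift now-frame [-1.1 -0.   1.1] shift in final frame [-1.1  1.1]
```

Request:
play_rows(
  increments=[
    [[-0.001, 0.03, 0.001], [0, 0.5, 0]],
    [[0, 0.025, 0], [0, 0, 0]],
    [[0, 0.012, 0], [0, 0, 0]],
    [[0, 0.006, 0], [0, 0, 0]],
    [[0, 0, 0], [0, 0, 0]],
    [[0, 0, 0], [0, 0, 0]],
  ],
)

```text
t: 44.97
eef_pos: [0.6398, -0.1492, 0.0445]
tool_rot: [-0.479, 0.48, 0.52, -0.519]
contact_force: [-0.7, -0.7, 0.4]
gripper_width: 0.492
```

Request:
play_rows(
  increments=[
    [[0, 0, 0], [0, 0, 0]],
    [[0, 0, 0], [0, 0, 0]],
    [[0, 0, 0], [0, 0, 0]],
    [[0, 0, 0], [0, 0, 0]],
    [[0, 0, 0], [0, 0, 0]],
    [[0, 0, 0], [0, 0, 0]],
    [[0, -0.004, 0], [0, 0, 0]],
    [[0, -0.004, 0], [0, 0, 0]],
    [[0, -0.006, 0], [0, 0, 0]],
    [[0, -0.01, 0], [0, 0, 0]],
    [[0, -0.01, 0], [0, 0, 0]],
    [[0, -0.02, 0], [0, 0, 0]],
    [[0, -0.024, 0], [0, 0, 0]],
    [[0, 0, 0], [0, 3.5, 0]],
    [[0, 0, 0], [0, 3.4, 0]],
    [[0, 0, 0], [0, 0, 0]],
  ],
  gripper=0.02,
)

```text
t: 46.3
eef_pos: [0.6393, -0.1492, 0.1227]
tool_rot: [-0.51, 0.511, 0.49, -0.489]
contact_force: [0.1, -0.6, -1.5]
gripper_width: 0.309
```

```bash
python3 - <<'E'
from h import *
import math
u=np.array([math.cos(math.radians(87.8)),math.sin(math.radians(87.8))]);v=np.array([-u[1],u[0]]);c=np.array([419,333.4])
D=c-44*u-42*v;C=c-44*u+42*v;print(D,C)
stat();go(*D,87.8)
E
```

```text
[459.27997889 287.8201437 ] [375.34189391 291.04471966]
t 46.3 pos [ 639.3 -149.2  122.7] theta 87.58 ydown [ 0.002 -0.    -1.   ] F [ 0.1 -0.6 -1.5] w 26.4 q [ 0.    0.56  0.19  1.71 -0.13  0.88  1.77]
turn_y first?  -0.2 shift now-frame [429.1  -0.5 198.3] shift in final frame [429.8 196.6]
```

Request:
play_rows(
  increments=[
    [[0.0307, 0, 0.014], [0, 0, 0]],
    [[0.0307, 0, 0.014], [0, 0, 0]],
    [[0.0307, 0, 0.014], [0, 0, 0]],
    [[0.0307, 0, 0.014], [0, 0, 0]],
    [[0.0307, 0, 0.014], [0, 0, 0]],
    [[0.0307, 0, 0.014], [0, 0, 0]],
    [[0.0307, 0, 0.014], [0, 0, 0]],
    [[0.0307, 0, 0.014], [0, 0, 0]],
    [[0.0307, 0, 0.014], [0, 0, 0]],
    [[0.0307, 0, 0.014], [0, 0, 0]],
    [[0.0307, 0, 0.014], [0, 0, 0]],
    [[0.0307, 0, 0.014], [0, 0, 0]],
    [[0.0307, 0, 0.014], [0, 0, 0]],
    [[0.0307, 0, 0.014], [0, 0, 0]],
    [[0, 0, 0], [0, 0, 0]],
    [[0, 0, 0], [0, 0, 0]],
    [[0, 0, 0], [0, 0, 0]],
    [[0, 0, 0], [0, 0, 0]],
  ],
)

```text
t: 47.8
eef_pos: [0.4608, 0.2867, 0.1212]
tool_rot: [-0.51, 0.511, 0.489, -0.49]
contact_force: [-0.3, 0.3, -0.7]
gripper_width: 0.309
```

```bash
python3 - <<'E'
from h import *
stat();go(459.3,287.8,87.8)
E
```

```text
t 47.8 pos [460.8 286.7 121.2] theta 87.62 ydown [ 0.    -0.001 -1.   ] F [-0.3  0.3 -0.7] w 26.4 q [-0.75  0.4   0.1   1.98 -0.06  0.77  0.91]
turn_y first?  -0.2 shift now-frame [ 1.1 -0.   1.5] shift in final frame [1.1 1.5]
```

Request:
play_rows(
  increments=[
    [[0.001, 0, 0.0015], [0, 0, 0]],
    [[0, 0.02, 0], [0, 0, 0]],
    [[0, 0.02, 0], [0, 0, 0]],
    [[0, 0.02, 0], [0, 0, 0]],
    [[0, 0.02, 0], [0, 0, 0]],
    [[0, 0.012, 0], [0, 0, 0]],
    [[0, 0.007, 0], [0, 0, 0]],
    [[0, 0, 0], [0, 0, 0]],
    [[0, 0, 0], [0, 0, 0]],
  ],
)

```text
t: 48.55
eef_pos: [0.459, 0.2891, 0.0224]
tool_rot: [-0.51, 0.51, 0.49, -0.49]
contact_force: [-0.3, -0.6, -0.0]
gripper_width: 0.315
```

Request:
play_rows(
  increments=[
    [[0, 0, 0], [0, 0, 0]],
    [[0, 0, 0], [0, 0, 0]],
    [[0, 0, 0], [0, 0, 0]],
    [[0, 0, 0], [0, 0, 0]],
    [[0, -0.015, 0], [0, 0, 0]],
    [[0, -0.03, 0], [0, 0, 0]],
    [[0, -0.035, 0], [0, 0, 0]],
    [[0, -0.035, 0], [0, 0, 0]],
    [[0, -0.035, 0], [0, 0, 0]],
    [[0, -0.035, 0], [0, 0, 0]],
    [[0, 0, 0], [0, 0, 0]],
    [[0, 0, 0], [0, 0, 0]],
  ],
  gripper=0.042,
)

```text
t: 49.55
eef_pos: [0.4598, 0.2902, 0.2097]
tool_rot: [-0.51, 0.51, 0.492, -0.488]
contact_force: [-0.5, 0.1, -0.3]
gripper_width: 0.492
```

```bash
python3 box.py|grep -v LxW.\\[69; python3 -c "
from h import *
go(644.3,-208.3,94.7)"
```

```text
t 49.55 pos [459.8 290.2 209.7] theta 87.71 ydown [ 0.004  0.004 -1.   ] F [-0.5  0.1 -0.3] w 42.1 q [-0.77  0.28  0.12  1.9  -0.04  0.95  0.89]
rim [223  29] 5582 c [419.  333.6] LxW [184.2 175.6] axis deg 87.8 z [43.4 44.6 45.9]
part [234  39] 2544 c [419.2 333.8] LxW [172.9 165.3] axis deg 87.8 z [27.4 28.8 32.3]
lid [ 67 240] 8094 c [572.3 143.3] LxW [179.  99.] axis deg -89.8 z [ 7.7  8.9 10.3]
handle [142 296] 150 c [579.1 147.8] LxW [20.8 10.1] axis deg 29.9 z [34.6 38.1 39.6]
hs [342  69] 300 c [363.  379.8] LxW [70.2  2.4] axis deg 87.3 z [24.  30.4 31.6]
hs [342  77] 284 c [369.3 379.7] LxW [70.4  2.3] axis deg 87.3 z [23.5 30.4 31.8]
hs [269 154] 1560 c [458.3 289.5] LxW [51.1 29.2] axis deg -1.7 z [23.9 31.  33.5]
hs [355 157] 1501 c [464.7 372.7] LxW [51.4 28.1] axis deg -3.7 z [24.  31.  33.4]
turn_y first?  -7.0 shift now-frame [-4.900e+02 -4.000e-01 -2.053e+02] shift in final frame [-511.3 -144.2]
```

Two cans are boxed. Now the third.

Request:
play_rows(
  increments=[
    [[0, 0, 0], [0, -3.5, 0]],
    [[0, 0, 0], [0, -3.5, 0]],
    [[-0.0319, 0, -0.009], [0, 0, 0]],
    [[-0.0319, 0, -0.009], [0, 0, 0]],
    [[-0.0319, 0, -0.009], [0, 0, 0]],
    [[-0.0319, 0, -0.009], [0, 0, 0]],
    [[-0.0319, 0, -0.009], [0, 0, 0]],
    [[-0.0319, 0, -0.009], [0, 0, 0]],
    [[-0.0319, 0, -0.009], [0, 0, 0]],
    [[-0.0319, 0, -0.009], [0, 0, 0]],
    [[-0.0319, 0, -0.009], [0, 0, 0]],
    [[-0.0319, 0, -0.009], [0, 0, 0]],
    [[-0.0319, 0, -0.009], [0, 0, 0]],
    [[-0.0319, 0, -0.009], [0, 0, 0]],
    [[-0.0319, 0, -0.009], [0, 0, 0]],
    [[-0.0319, 0, -0.009], [0, 0, 0]],
    [[-0.0319, 0, -0.009], [0, 0, 0]],
    [[-0.0319, 0, -0.009], [0, 0, 0]],
  ],
)

```text
t: 51.1
eef_pos: [0.6432, -0.2088, 0.2047]
tool_rot: [0.48, -0.478, -0.519, 0.521]
contact_force: [0.3, 1.3, -0.9]
gripper_width: 0.489
```

Request:
play_rows(
  increments=[
    [[0, 0.03, 0], [0, 0, 0]],
    [[0, 0.03, 0], [0, 0, 0]],
    [[0, 0.03, 0], [0, 0, 0]],
    [[0, 0, 0], [0, 0, 0]],
    [[0, 0, 0], [0, 0, 0]],
    [[0, 0, 0], [0, 0, 0]],
    [[0, 0, 0], [0, 0, 0]],
  ],
)

```text
t: 51.68
eef_pos: [0.6452, -0.208, 0.119]
tool_rot: [-0.478, 0.48, 0.521, -0.52]
contact_force: [-0.0, -0.1, 0.3]
gripper_width: 0.489
```

```bash
python3 rack.py
```

```text
t 51.68 pos [ 645.2 -208.   119. ] theta 94.71 ydown [ 0.003 -0.001 -1.   ] F [-0.  -0.1  0.3] w 41.8 q [ 0.03  0.6   0.27  1.66 -0.19  0.9   2.03]
vee 2 2793 [-20.9  26.7] along 2.9 [ 644.1 -208.4] top 0.0618
turn_y first?  0.0 shift now-frame [-0.3 -0.   1.2] shift in final frame [-0.3  1.2]
```

Request:
play_rows(
  increments=[
    [[0, 0.03, 0.001], [0, 0, 0]],
    [[0, 0.025, 0], [0, 0, 0]],
    [[0, 0.013, 0], [0, 0, 0]],
    [[0, 0.007, 0], [0, 0, 0]],
    [[0, 0, 0], [0, 0, 0]],
    [[0, 0, 0], [0, 0, 0]],
  ],
)

```text
t: 52.23
eef_pos: [0.6438, -0.208, 0.0432]
tool_rot: [-0.479, 0.48, 0.52, -0.52]
contact_force: [0.3, 0.2, -0.2]
gripper_width: 0.492
```

Request:
play_rows(
  increments=[
    [[0, 0, 0], [0, 0, 0]],
    [[0, 0, 0], [0, 0, 0]],
    [[0, 0, 0], [0, 0, 0]],
    [[0, 0, 0], [0, 0, 0]],
    [[0, 0, 0], [0, 0, 0]],
    [[0, 0, 0], [0, 0, 0]],
    [[0, -0.004, 0], [0, 0, 0]],
    [[0, -0.004, 0], [0, 0, 0]],
    [[0, -0.006, 0], [0, 0, 0]],
    [[0, -0.01, 0], [0, 0, 0]],
    [[0, -0.01, 0], [0, 0, 0]],
    [[0, -0.02, 0], [0, 0, 0]],
    [[0, -0.024, 0], [0, 0, 0]],
    [[0, 0, 0], [0, 3.5, 0]],
    [[0, 0, 0], [0, 3.4, 0]],
    [[0, 0, 0], [0, 0, 0]],
  ],
  gripper=0.02,
)

```text
t: 53.57
eef_pos: [0.6436, -0.2077, 0.1217]
tool_rot: [-0.509, 0.511, 0.49, -0.489]
contact_force: [-0.4, 0.3, -0.7]
gripper_width: 0.317
```

```bash
python3 -c "
from h import *
stat();go(375.3,291,87.8)"
```

```text
t 53.57 pos [ 643.6 -207.7  121.7] theta 87.69 ydown [ 0.002 -0.    -1.   ] F [-0.4  0.3 -0.7] w 27.0 q [ 0.01  0.6   0.3   1.66 -0.22  0.91  1.93]
turn_y first?  -0.1 shift now-frame [487.5  -0.7 288.2] shift in final frame [488.1 287.2]
```

Request:
play_rows(
  increments=[
    [[0.0287, 0, 0.0169], [0, 0, 0]],
    [[0.0287, 0, 0.0169], [0, 0, 0]],
    [[0.0287, 0, 0.0169], [0, 0, 0]],
    [[0.0287, 0, 0.0169], [0, 0, 0]],
    [[0.0287, 0, 0.0169], [0, 0, 0]],
    [[0.0287, 0, 0.0169], [0, 0, 0]],
    [[0.0287, 0, 0.0169], [0, 0, 0]],
    [[0.0287, 0, 0.0169], [0, 0, 0]],
    [[0.0287, 0, 0.0169], [0, 0, 0]],
    [[0.0287, 0, 0.0169], [0, 0, 0]],
    [[0.0287, 0, 0.0169], [0, 0, 0]],
    [[0.0287, 0, 0.0169], [0, 0, 0]],
    [[0.0287, 0, 0.0169], [0, 0, 0]],
    [[0.0287, 0, 0.0169], [0, 0, 0]],
    [[0.0287, 0, 0.0169], [0, 0, 0]],
    [[0.0287, 0, 0.0169], [0, 0, 0]],
    [[0.0287, 0, 0.0169], [0, 0, 0]],
    [[0, 0, 0], [0, 0, 0]],
    [[0, 0, 0], [0, 0, 0]],
    [[0, 0, 0], [0, 0, 0]],
  ],
)

```text
t: 55.23
eef_pos: [0.3749, 0.2904, 0.1203]
tool_rot: [-0.509, 0.509, 0.491, -0.491]
contact_force: [0.6, 0.4, -1.5]
gripper_width: 0.314
```

```bash
python3 -c "
from h import *
stat();go(375.3,291,87.8)"
```

```text
t 55.23 pos [374.9 290.4 120.3] theta 87.87 ydown [ 0. -0. -1.] F [ 0.6  0.4 -1.5] w 26.8 q [-0.95  0.3   0.19  2.14 -0.09  0.71  0.83]
turn_y first?  0.1 shift now-frame [ 0.6 -0.  -0.4] shift in final frame [ 0.6 -0.4]
```

Request:
play_rows(
  increments=[
    [[0, 0.02, 0], [0, 0, 0]],
    [[0, 0.02, 0], [0, 0, 0]],
    [[0, 0.02, 0], [0, 0, 0]],
    [[0, 0.02, 0], [0, 0, 0]],
    [[0, 0.012, 0], [0, 0, 0]],
    [[0, 0.006, 0], [0, 0, 0]],
    [[0, 0, 0], [0, 0, 0]],
    [[0, 0, 0], [0, 0, 0]],
  ],
)

```text
t: 55.9
eef_pos: [0.3753, 0.2901, 0.0224]
tool_rot: [-0.51, 0.51, 0.49, -0.49]
contact_force: [0.5, -0.7, -0.2]
gripper_width: 0.311
```

Request:
play_rows(
  increments=[
    [[0, 0, 0], [0, 0, 0]],
    [[0, 0, 0], [0, 0, 0]],
    [[0, 0, 0], [0, 0, 0]],
    [[0, 0, 0], [0, 0, 0]],
    [[0, -0.015, 0], [0, 0, 0]],
    [[0, -0.03, 0], [0, 0, 0]],
    [[0, -0.035, 0], [0, 0, 0]],
    [[0, -0.035, 0], [0, 0, 0]],
    [[0, -0.035, 0], [0, 0, 0]],
    [[0, -0.035, 0], [0, 0, 0]],
    [[0, 0, 0], [0, 0, 0]],
    [[0, 0, 0], [0, 0, 0]],
  ],
  gripper=0.042,
)

```text
t: 56.9
eef_pos: [0.3755, 0.2919, 0.2093]
tool_rot: [0.51, -0.509, -0.492, 0.489]
contact_force: [-0.2, -0.2, -0.8]
gripper_width: 0.495
```

```bash
python3 box.py; ls -t pics|head -1; python3 -c "
from h import *
go(615,130,87.8)"
```

```text
t 56.9 pos [375.5 291.9 209.3] theta 87.82 ydown [ 0.003  0.004 -1.   ] F [-0.2 -0.2 -0.8] w 42.2 q [-0.99  0.17  0.22  2.06 -0.05  0.92  0.79]
rim [230 135] 3982 c [418.5 333.5] LxW [183.8 175.5] axis deg 87.7 z [43.4 44.6 45.8]
part [241 143] 2032 c [420.3 333.8] LxW [173.  163.4] axis deg 87.7 z [27.3 28.8 32.1]
handle [154 373] 341 c [605.3 144.8] LxW [51. 12.] axis deg -1.0 z [36.5 38.7 39.8]
hs [268 156] 1558 c [377.  290.6] LxW [53.8 28.6] axis deg -1.6 z [23.7 30.9 33.5]
hs [340 164] 292 c [362.8 379.8] LxW [69.5  2.6] axis deg 87.4 z [24.1 30.3 31.7]
hs [339 171] 297 c [369.1 379.1] LxW [69.5  2.9] axis deg 86.9 z [22.7 29.8 31.6]
hs [339 178] 293 c [375.3 379. ] LxW [69.7  2.4] axis deg 87.4 z [23.5 29.9 31.7]
hs [339 184] 324 c [381.9 379.1] LxW [70.5  2.8] axis deg 87.4 z [22.8 29.9 31.6]
hs [338 190] 304 c [388.  378.8] LxW [70.7  2.5] axis deg 87.6 z [23.  29.7 31.5]
hs [338 196] 330 c [394.4 378.2] LxW [69.8  2.8] axis deg 87.0 z [23.1 29.8 31.6]
hs [271 238] 1285 c [458.3 289.4] LxW [50.2 28.5] axis deg -1.5 z [24.  31.  33.4]
hs [353 240] 736 c [460.9 372.7] LxW [44.4 27.9] axis deg -3.2 z [23.8 30.4 33.3]
box569.png
turn_y first?  0.0 shift now-frame [-151.9   -0.  -246.3] shift in final frame [-151.8 -246.4]
```

Request:
play_rows(
  increments=[
    [[-0.0159, -0.004, -0.0261], [0, 0, 0]],
    [[-0.0159, -0.004, -0.0261], [0, 0, 0]],
    [[-0.0159, -0.004, -0.0261], [0, 0, 0]],
    [[-0.0159, -0.004, -0.0261], [0, 0, 0]],
    [[-0.0159, -0.004, -0.0261], [0, 0, 0]],
    [[-0.0159, -0.004, -0.0261], [0, 0, 0]],
    [[-0.0159, -0.004, -0.0261], [0, 0, 0]],
    [[-0.0159, -0.004, -0.0261], [0, 0, 0]],
    [[-0.0159, -0.004, -0.0261], [0, 0, 0]],
    [[0, 0, 0], [0, 0, 0]],
    [[0, 0, 0], [0, 0, 0]],
    [[0, 0, 0], [0, 0, 0]],
  ],
)

```text
t: 57.95
eef_pos: [0.6025, 0.1392, 0.2412]
tool_rot: [0.51, -0.509, -0.489, 0.491]
contact_force: [-0.2, 0.4, -0.0]
gripper_width: 0.491
```

```bash
cat > lid.py <<'E'
from h import *
stat();d=cam('wrist','lid%d.png'%(get_obs()['t']*10));P=cloud(d);c=d['color'].astype(int);Z=P[...,2];ok=d['range_z']>0
R,G,B=c[...,0],c[...,1],c[...,2];bl=(B>R+40)&(B>G+30)&ok
rects(d,P,bl&(Z>.005)&(Z<.014),'lid',2000)
m=ok&(c.max(2)<70)&(Z>.034)&(Z<.045)&(abs(P[...,1]-.146)<.03)
rects(d,P,m,'handle',60)
E
python3 lid.py
```

```text
t 57.95 pos [602.5 139.2 241.2] theta 87.82 ydown [-0.003 -0.001 -1.   ] F [-0.2  0.4 -0. ] w 41.9 q [-0.6   0.39  0.36  1.7  -0.15  1.08  1.34]
lid [202  96] 24719 c [616.5 143.5] LxW [185.9 178.1] axis deg -0.1 z [ 7.5  8.8 10.2]
handle [283 149] 931 c [615.3 143.5] LxW [87.6 12.1] axis deg 0.0 z [37.2 38.6 39.8]
```

Request:
play_rows(
  increments=[
    [[0, 0, 0], [0, -2.1, 0]],
    [[0.0043, 0.01, -0.014], [0, 0, 0]],
    [[0, 0.03, 0], [0, 0, 0]],
    [[0, 0.03, 0], [0, 0, 0]],
    [[0, 0.03, 0], [0, 0, 0]],
    [[0, 0.03, 0], [0, 0, 0]],
    [[0, 0.03, 0], [0, 0, 0]],
    [[0, 0.02, 0], [0, 0, 0]],
    [[0, 0, 0], [0, 0, 0]],
    [[0, 0, 0], [0, 0, 0]],
    [[0, 0, 0], [0, 0, 0]],
  ],
)

```text
t: 58.92
eef_pos: [0.6182, 0.1441, 0.0644]
tool_rot: [-0.5, 0.5, 0.5, -0.499]
contact_force: [-0.2, 0.4, 0.6]
gripper_width: 0.494
```

```bash
python3 -c "
from h import *
stat();go(616.5,143.5,89.95)"
```

```text
t 58.92 pos [618.2 144.1  64.4] theta 89.96 ydown [ 0.001  0.001 -1.   ] F [-0.2  0.4  0.6] w 42.2 q [-0.53  0.62  0.28  1.8  -0.24  0.76  1.44]
turn_y first?  0.0 shift now-frame [-0.6 -0.   1.7] shift in final frame [-0.6  1.7]
```

Request:
play_rows(
  increments=[
    [[-0.0005, 0.015, 0.0015], [0, 0, 0]],
    [[0, 0.015, 0], [0, 0, 0]],
    [[0, 0.012, 0], [0, 0, 0]],
    [[0, 0, 0], [0, 0, 0]],
    [[0, 0, 0], [0, 0, 0]],
  ],
)

```text
t: 59.33
eef_pos: [0.6165, 0.1429, 0.0217]
tool_rot: [-0.5, 0.5, 0.5, -0.5]
contact_force: [1.5, 0.1, 0.6]
gripper_width: 0.497
```

Request:
play_rows(
  increments=[
    [[0, 0, 0], [0, 0, 0]],
    [[0, 0, 0], [0, 0, 0]],
    [[0, 0, 0], [0, 0, 0]],
    [[0, 0, 0], [0, 0, 0]],
    [[0, 0, 0], [0, 0, 0]],
    [[0, 0, 0], [0, 0, 0]],
    [[0, 0, 0], [0, 0, 0]],
    [[0, -0.01, 0], [0, 0, 0]],
    [[0, -0.02, 0], [0, 0, 0]],
    [[0, -0.02, 0], [0, 0, 0]],
    [[0, -0.02, 0], [0, 0, 0]],
    [[0, -0.02, 0], [0, 0, 0]],
    [[0, -0.02, 0], [0, 0, 0]],
    [[0, 0, 0], [0, 0, 0]],
    [[0, 0, 0], [0, 0, 0]],
  ],
  gripper=0.004,
  grip_force=110,
)

```text
t: 60.58
eef_pos: [0.6169, 0.1428, 0.1323]
tool_rot: [-0.5, 0.501, 0.5, -0.499]
contact_force: [-0.6, 0.1, -3.3]
gripper_width: 0.133
```

```bash
cat > held.py <<'E'
from h import *
import sys
stat();o=get_obs();d=cam('wrist','held%d.png'%(o['t']*10));P=cloud(d);c=d['color'].astype(int);z=o['eef_pos'][2];ok=d['range_z']>0
R,G,B=c[...,0],c[...,1],c[...,2];bl=(B>R+40)&(B>G+30)&ok
Z=P[...,2]-z
print('plate rel z',[round(np.percentile(Z[bl&(abs(Z+.013)<.02)],q)*1000,1) for q in(5,50,95)])
rects(d,P,bl&(abs(Z+.013)<.015),'heldlid',1500)
E
python3 held.py
```

```text
t 60.58 pos [616.9 142.8 132.3] theta 89.9 ydown [ 0.002  0.001 -1.   ] F [-0.6  0.1 -3.3] w 11.4 q [-0.56  0.53  0.32  1.77 -0.2   0.88  1.42]
plate rel z [np.float64(-15.0), np.float64(-13.9), np.float64(-12.7)]
heldlid [72 50] 91525 c [590.8 142.9] LxW [179. 135.] axis deg 89.9 z [117.3 118.4 119.6]
```

Request:
play_rows(
  increments=[
    [[0.0191, 0, 0.0198], [0, 0, 0]],
    [[0.0191, 0, 0.0198], [0, 0, 0]],
    [[0.0191, 0, 0.0198], [0, 0, 0]],
    [[0.0191, 0, 0.0198], [0, 0, 0]],
    [[0.0191, 0, 0.0198], [0, 0, 0]],
    [[0.0191, 0, 0.0198], [0, 0, 0]],
    [[0.0191, 0, 0.0198], [0, 0, 0]],
    [[0.0191, 0, 0.0198], [0, 0, 0]],
    [[0.0191, 0, 0.0198], [0, 0, 0]],
    [[0.0191, 0, 0.0198], [0, 0, 0]],
    [[0, 0, 0], [0, 4, 0]],
    [[0, 0, 0], [0, 5.5, 0]],
    [[0, 0, 0], [0, 5.5, 0]],
    [[0, 0, 0], [0, 5.5, 0]],
    [[0, 0, 0], [0, 5.5, 0]],
    [[0, 0, 0], [0, 5.5, 0]],
    [[0, 0, 0], [0, 5.5, 0]],
    [[0, 0, 0], [0, 5.5, 0]],
    [[0, 0, 0], [0, 5.5, 0]],
    [[0, 0, 0], [0, 5.5, 0]],
  ],
)

```text
t: 62.3
eef_pos: [0.4177, 0.3331, 0.1296]
tool_rot: [-0.672, 0.673, 0.218, -0.22]
contact_force: [0.5, 0.2, -2.0]
gripper_width: 0.135
```

Request:
play_rows(
  increments=[
    [[0, 0, 0], [0, 5.5, 0]],
    [[0, 0, 0], [0, 5.5, 0]],
    [[0, 0, 0], [0, 5.5, 0]],
    [[0, 0, 0], [0, 5.5, 0]],
    [[0, 0, 0], [0, 5.5, 0]],
    [[0, 0, 0], [0, 5.5, 0]],
    [[0, 0, 0], [0, 5.5, 0]],
    [[0, 0, 0], [0, 0, 0]],
    [[0, 0, 0], [0, 0, 0]],
    [[0, 0, 0], [0, 0, 0]],
  ],
)

```text
t: 63.13
eef_pos: [0.4182, 0.3336, 0.1304]
tool_rot: [-0.707, 0.707, -0.012, 0.012]
contact_force: [-0.2, -0.9, -3.2]
gripper_width: 0.137
```

```bash
python3 held.py; python3 -c "
from h import *
go(419,333.5,-2.2)"; ls -t pics|head -1
```

```text
t 63.13 pos [418.2 333.6 130.4] theta -1.93 ydown [-0.001 -0.001 -1.   ] F [-0.2 -0.9 -3.2] w 11.7 q [-1.32  0.45  0.68  2.02 -0.38  0.81 -0.45]
plate rel z [np.float64(-14.9), np.float64(-13.8), np.float64(-12.6)]
heldlid [72 50] 91636 c [418.7 359.4] LxW [179.1 135.2] axis deg -1.9 z [115.5 116.6 117.8]
turn_y first?  0.2 shift now-frame [ 0.7 -0.  -0.3] shift in final frame [ 0.7 -0.2]
held631.png
```

Request:
play_rows(
  increments=[
    [[0.001, 0.01, -0.0005], [0, 0.25, 0]],
    [[0, 0.02, 0], [0, 0, 0]],
    [[0, 0.02, 0], [0, 0, 0]],
    [[0, 0.008, 0], [0, 0, 0]],
    [[0, 0, 0], [0, 0, 0]],
    [[0, 0, 0], [0, 0, 0]],
    [[0, 0, 0], [0, 0, 0]],
  ],
)

```text
t: 63.77
eef_pos: [0.4203, 0.3337, 0.0738]
tool_rot: [0.707, -0.707, 0.014, -0.015]
contact_force: [-0.4, 0.5, -3.4]
gripper_width: 0.132
```

```bash
python3 - <<'E'
from h import *
stat();go(419,333.3,-2.2)
d=cam('scene','s3.png');i=cv2.imread('pics/s3.png')[120:200,250:350];cv2.imwrite('pics/s3c.png',cv2.resize(i,None,fx=6,fy=6,interpolation=cv2.INTER_CUBIC))
E
```

```text
t 63.77 pos [420.3 333.7  73.8] theta -2.35 ydown [ 0.001  0.001 -1.   ] F [-0.4  0.5 -3.4] w 11.3 q [-1.26  0.53  0.61  2.05 -0.47  0.7  -0.39]
turn_y first?  -0.1 shift now-frame [-1.3 -0.  -0.4] shift in final frame [-1.3 -0.4]
```

View pics/s3c.png

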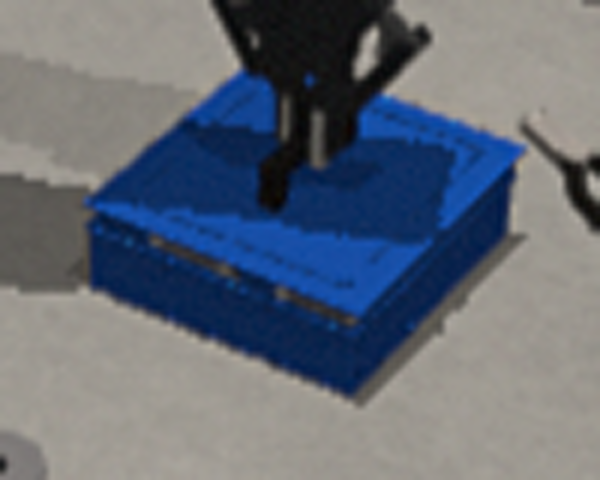

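The lid sits square just above the rim. Lower it gently.

Request:
play_rows(
  increments=[
    [[-0.001, 0.002, -0.0005], [0, 0, 0]],
    [[0, 0.002, 0], [0, 0, 0]],
    [[0, 0.002, 0], [0, 0, 0]],
    [[0, 0.002, 0], [0, 0, 0]],
    [[0, 0.0015, 0], [0, 0, 0]],
    [[0, 0, 0], [0, 0, 0]],
  ],
)

```text
t: 64.32
eef_pos: [0.4184, 0.3329, 0.0633]
tool_rot: [-0.707, 0.707, -0.015, 0.014]
contact_force: [-0.6, -0.6, -2.6]
gripper_width: 0.129
```

Request:
play_rows(
  increments=[
    [[0, 0.001, 0], [0, 0, 0]],
    [[0, 0.001, 0], [0, 0, 0]],
    [[0, 0.0005, 0], [0, 0, 0]],
    [[0, 0, 0], [0, 0, 0]],
    [[0, 0, 0], [0, 0, 0]],
  ],
)

```text
t: 64.73
eef_pos: [0.4187, 0.333, 0.0625]
tool_rot: [0.707, -0.707, 0.015, -0.014]
contact_force: [-7.0, -3.3, 15.7]
gripper_width: 0.134
```

Request:
play_rows(
  increments=[
    [[0, 0, 0], [0, 0, 0]],
    [[0, 0, 0], [0, 0, 0]],
    [[0, 0, 0], [0, 0, 0]],
    [[0, 0, 0], [0, 0, 0]],
    [[0, 0, 0], [0, 0, 0]],
    [[0, -0.005, 0], [0, 0, 0]],
    [[0, -0.02, 0], [0, 0, 0]],
    [[0, -0.03, 0], [0, 0, 0]],
    [[0, -0.03, 0], [0, 0, 0]],
    [[0, -0.03, 0], [0, 0, 0]],
    [[0, -0.03, 0], [0, 0, 0]],
    [[0, -0.03, 0], [0, 0, 0]],
    [[0, -0.03, 0], [0, 0, 0]],
    [[0, 0, 0], [0, 0, 0]],
    [[0, 0, 0], [0, 0, 0]],
  ],
  gripper=0.042,
)

```text
t: 65.98
eef_pos: [0.4193, 0.3336, 0.2678]
tool_rot: [0.708, -0.706, 0.014, -0.015]
contact_force: [0.6, 1.1, -0.4]
gripper_width: 0.488
```

```bash
python3 - <<'E'
from h import *
stat();d=cam('wrist','end.png');P=cloud(d);c=d['color'].astype(int);Z=P[...,2];R,G,B=c[...,0],c[...,1],c[...,2]
m=(d['range_z']>0)&(B>R+40)&(B>G+30)&(Z>.04)&(Z<.065)
rects(d,P,m,'lid',2000)
p=P[m];A=np.c_[p[:,:2]-[.419,.3335],np.ones(len(p))];k=np.linalg.lstsq(A,p[:,2],rcond=None)[0];print('plane tilt mm over 180',k[:2]*180,'z',k[2])
cam('top','end_top.png')
a=cv2.resize(cv2.imread('pics/end_top.png')[90:300,100:480],None,fx=2,fy=2);cv2.imwrite('pics/end_c.png',a)
E
```

```text
t 65.98 pos [419.3 333.6 267.8] theta -2.33 ydown [ 0.002  0.003 -1.   ] F [ 0.6  1.1 -0.4] w 41.7 q [-1.45  0.26  0.8   1.89 -0.21  1.08 -0.6 ]
lid [195  84] 27634 c [418.6 333.4] LxW [186.1 178.5] axis deg 87.7 z [47.5 48.8 50.2]
plane tilt mm over 180 [ 0.07862675 -0.15727355] z 0.04881478060862461
```

View pics/end_c.png

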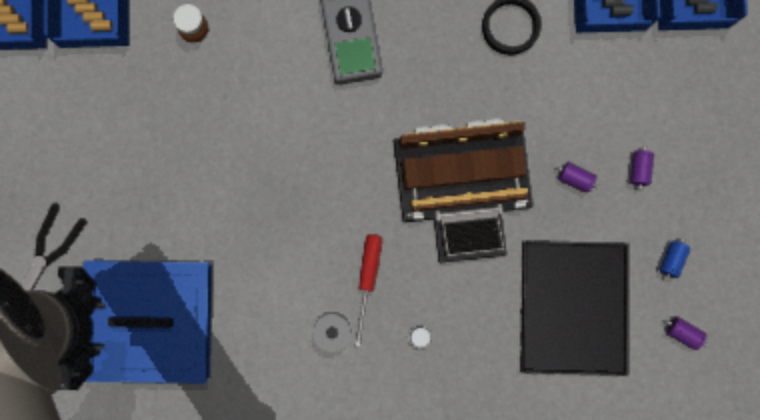

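The crop shows the lid flat on the box at (150,322), the tray and rack empty, and the other items unmoved. The plate top reads 48.8 mm. On the bench it read 8.8 mm, so it has risen 40.0 mm, which is fully home.

```bash
python3 -c "
from station import *
print(hand_in())"
```

```text
the job is handed in; nothing more can be done
None
```

The job is done and handed in at about 66 s of the 210 s allowed; `hand_in` gives no verdict.

- **Discharge:** All three grey cans were laid in the rack, one to a vee. I pressed the pedal to its stop and held it there for over 3 s. Travel ended as the force rose from 9 to 29 N, and I then held at about 25 N. A picture taken during the hold showed all three cans in the vees. Afterwards each lay 3 mm towards the end plate, as a full 12 mm stroke would leave it.
- **Packing:** The heatsink and the three cans lie one to a compartment, with tops at about 32 to 34 mm, under the 40 mm fill height.
- **Lid:** It had been knocked about 3 cm during the run, so I measured it again before picking it up. It now lies level, within 0.2 mm across its width, and 40.0 mm higher than when it lay on the bench, so it is fully home. It is centred on the box to within about 0.5 mm.
- **Other things:** The purple and blue look-alikes and the other bench items look unmoved in the last top picture.

No check failed. The wrist camera read the lid's plate about 1.2 mm low both on the bench and on the box, so I judged its seating by the difference.

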